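Pack the fragile reference flow tube into its transit case

ROBOT

A 6-joint arm with a two-finger parallel gripper is mounted at the origin on the work surface; the furniture and walls round the work are solid. World frame = base frame: x ahead of the robot, y to its left, z up, the work surface at z = 0. Lengths are in m, angles in rad, forces in N, time in s.
With the tool pointing down it reaches from about 0.4 to 0.825 m from the base axis. Payload 7 kg.
Tool frame: the origin (TCP) lies at the very end of the fingers, on their centre line; the grasp point (between the pads) lies 19 mm behind it (tcp_to_grasp is the distance from the TCP to the grasp point, in m); x points along the fingers, z is the direction in which the jaws open and shut, and the axes are right-handed (so a half turn about x gives the same grasp; the last joint's range is limited). The gripper opens to 88 mm and grips with 3 to 60 N. Pads are 19 mm wide; open, the fingers measure 130 mm over their backs; the gripper's body (78 mm by 193 mm) begins 47 mm behind the grasp point.
Start: joints at [-1.007, 0.359, 0.012, 0, -1.224, -0.288], TCP at [0.184, -0.649, 0.227] pointing down, gripper open.
Joint ranges: [-3.07, 3.07], [-1.43, 2.12], [-1.02, 1.25], [-3.03, 1.67], [-3.05, -0], [-3.03, 3.03]. Speed limits (rad/s): [2.39, 2.39, 3.01, 3.14, 3.14, 3.14].

INTERFACE

Orientations are given as [roll, pitch, yaw] about the fixed x, y, z axes, in that order (R = Rz(yaw) Ry(pitch) Rx(roll)).
In Python, from station import get_state, grab_frame, job_done, tcp_to_grasp gives the robot as it stands. The module is installed in compiled form; this text tells all that it offers.
- The arm moves only by the shell command python3 -m crank 'ROWS' [FORCE]. ROWS is JSON, a list of rows, each a list of 7 numbers: the shift along the tool's x, y, z in m, then the turn, a rotation vector about the tool's x, y, z in rad, then the opening, from 0 (shut) to 1 (fully open). In form: [[x, y, z, wx, wy, wz, fingers], ...]. A call has 1 to 10 rows; each row is the pose to reach, as a shift and turn from the pose commanded when the call began, along the tool's axes at that moment; what a row does not reach only later rows make up. A row lasts 1/8 s, in which the tool goes at most 62.5 mm and 10.7 degrees, less where a joint would pass 70% of its speed; a pose out of reach is approached as far as the arm can. A call with a gripper value outside its range is refused whole. The fingers move at their own pace and stop on an object; FORCE is the grip in N (left out, the last holds). Time passes only in rows, so rows that repeat a pose let the fingers close. It gives the time, the measured TCP pose, the force and the opening at its end, in the units of the state.
- get_state(): the state, without advancing time (a new reading comes with each control period).
- grab_frame(name): name is "scene" or "top"; returns a dict with "pixels" (420x560x3 uint8, red, green, blue), "vfov" (degrees; the focal length in pixels is half the picture's height over the tangent of half this angle, whatever the lens; pixels are square), "cx", "cy" (the principal point, pixels), "extrinsics" (4x4, takes a point from world to camera coordinates). Camera axes: x right, y up, looking along -z (the intrinsics and any distortion apply to the point x, -y, -z); pixel columns grow to the right and rows downward; lengths in m; the calibration is good to about 2 mm. A picture is of the moment at which its call begins. There is no depth.
- job_done(): hands the job in, once; it reports no verdict.
The state is a dict: "t": time; "q": joint angles; "qd": joint speeds; "joint_efforts": joint torques, N m; "eef_pos": TCP position; "ee_rot": TCP orientation; "force": force on the tool from outside, world axes, zero at the start; "moment": the same for the moment, N m; "width": finger opening in m.
Only numpy, scipy, OpenCV 4.12 (cv2) and the standard library are available. Lean on these libraries where they do the work, as an engineer would, in place of code of your own. Each camera call takes 0.05 s, during which the arm holds its last target.

TASK

Pack the fragile reference flow tube away: lift it out of the test cradle by its brass stem, lay it down on the green mat and let go, then take it again round its clear block and lay it in the open transit case with the stem in the slot between the two foam blocks. Then close the lid fully and swing the steel hasp right over, flat onto the staple on the front rail. Handle the tube gently throughout: grip it lightly, with no more than 40 N, set it down without a bump, and leave the small things standing about where they are.

Things in the scene. Friction and masses are not known exactly. Their poses are not given: they have to be found in the camera images.
- flow_tube: Fragile flow tube, 0.2 kg, lying: a clear square block 64 (x) x 40 x 40 mm with aluminium ends, a red float inside, and a round brass stem, 16 mm thick, 50 long, out of its +x end. Origin: centre of the block's underside, z up; block x -32 to 32 mm, stem x 32 to 82 mm at y=0, z=20 mm; balance point x = 24 mm. It cracks if a finger presses with over 40 N or if pressed on a thing with over 50 N.
- stem (a point): Middle of the brass stem: 57, 0, 20 mm in the flow tube's frame; here it is gripped across the stem (16 mm wide).
- cradle: Fixed test cradle, blue base 78 x 84 x 12 mm, aluminium cheeks and rear wall up to z = 52 mm that enclose the tube's block with 3 mm play; open upward and to +x, where the stem sticks out (base and cheeks end at x = 30 mm). Origin on the bench under the tube's origin; tube 12 mm above it, x axes alike. Only the stem can be gripped here; lift straight up 45 mm or more to clear it.
- mat: Fixed flat green mat 170 (x) x 100 (y) x 6 mm, for putting the tube down. Origin: centre of its underside; the top is at z = 6 mm.
- case: Fixed black transit case, 174 (x) x 136 (y) mm, walls 62 mm high; x points from front rail to hinge side. Inside: x -60 to 64, y -60 to 60 mm, foam floor at z = 6. Two foam blocks, z up to 40 mm, fill x 15 to 64 mm but for the stem's slot, 24 mm wide, along y = 0. The well x -60 to 15 mm takes the clear block, with 40 mm either side of it for fingers. Origin on the bench.
- nest (a point): Where the flow tube's origin belongs in the case: on the foam floor (-23, 0, 6 mm in the case's frame), tube's x axis along the case's x axis (stem towards the hinge). Axes as the case's.
- staple (a point): Top of the steel staple (12 mm wide, 4 mm thick), 13 mm above the front rail; the rail spans x -102 to -60 mm of the case, its top at z = 70 mm, flush with the shut lid. (-85, 0, 83 mm in the case's frame.)
- case_lid (a joint): Lid angle, rad: 0 shut, up to 1.9 open (1.57 = upright). The lid is a plate 132 mm from hinge to free edge, 136 mm wide, 8 mm thick; a stiff hinge holds it at any angle (about 2 N at the free edge moves it).
- case_lid_hinge (a point): Middle of the lid's hinge line (72, 0, 66 mm in the case's frame; the line runs along the case's y). Axes turn with the lid: -x towards the free edge, z out of its outer face.
- case_lid_edge (a point): Middle of the lid's free edge, 132 mm from the hinge.
- case_hasp (a joint): Hasp angle against the lid, rad: 0 lying flat over the staple, in line with the lid; grows as it is folded up and back over the lid's outer face, up to 2.6. It stays where it is left (about 0.5 N at the tip moves it).
- case_hasp_hinge (a point): Hasp's hinge, on the lid's outer face 110 mm from the lid's hinge and 7.5 mm above the middle plane of the lid, at the middle of its width; the hinge line is parallel to the lid's.
- case_hasp_tip (a point): Tip of the hasp: a steel strap 28 mm wide, 4 mm thick, 61 mm from hinge to tip, with a slot for the staple 36 to 54 mm from the hinge.
- oring_pot: Bystander: white pot with a blue lid, 48 mm across, 50 high, origin centre of its underside.
- ptfe_tape: Bystander: white tape roll, 50 mm across, 14 high, lying flat.
- hexkey_set: Bystander: red and black hex key set, 26 x 98 x 20 mm.
- adaptor_1: Bystander: small brass adaptor, 24 x 25 x 36 mm, standing.
Mind the look-alikes: they are no part of the job. Leave any turquoise look-alike of the flow_tube alone.

How it is judged:
By the outcome, as a careful person would: the job done as asked, in the order asked, and still so for the second after the job is handed in, with the robot touching nothing.
It also fails if it takes over 67 s, if anything falls off the work surface, if the arm or the gripper's body presses on something with over 40 N, if the wrist force passes 120 N, or if a joint passes its speed limit or range.

## Working session

There is one attempt and no reset: what is moved stays moved. The work goes in short steps, Python scripts to look and compute and a shell command to move; the robot and the scene stay as the last step left them, time stands still between calls to the robot, and variables do not carry over. Pictures are saved under pics/ and viewed, and the job is handed in when it is done.

```bash
mkdir -p pics; ls; python3 - <<'E'
from station import *
import cv2,numpy as np
s=get_state(); print(s, tcp_to_grasp)
for n in("scene","top"):
    f=grab_frame(n); cv2.imwrite(f"pics/{n}0.png",f["pixels"][:,:,::-1]); print(n,f["vfov"],f["cx"],f["cy"],np.round(f["extrinsics"],4).tolist(),[k for k in f])
E
```

```text
pics
{'t': 0.0, 'q': array([-1.00689326e+00,  3.59358848e-01,  1.10593201e-02, -3.71767876e-04,
       -1.22413382e+00, -2.88102289e-01]), 'qd': array([ 0.00071117,  0.00039876,  0.00014422,  0.00223729, -0.00052161,
        0.00053299]), 'joint_efforts': array([ 9.37901241e-04, -5.82718241e+01,  2.93059838e+01,  6.99734196e+00,
        6.71107948e-03, -2.29008247e-04]), 'eef_pos': array([ 0.18365411, -0.64900815,  0.22563715]), 'ee_rot': array([0.07779735, 1.5691224 , 1.92426786]), 'force': array([ 0.11654454,  0.0372303 , -0.47400426]), 'moment': array([ 0.00047648, -0.00372319, -0.00711574]), 'width': 0.08753877983359232} 0.0188
scene 50.31695902235249 275.7785944539044 217.73069485790347 [[0.5107, -0.8594, 0.0235, -0.3795], [0.3542, 0.2352, 0.9051, -0.1989], [-0.7834, -0.4539, 0.4245, -0.7561], [0.0, 0.0, 0.0, 1.0]] ['pixels', 'vfov', 'cx', 'cy', 'extrinsics']
top 45.84646562269515 287.5722809809135 208.86891355551245 [[0.0199, -0.9997, -0.014, -0.164], [0.9976, 0.019, 0.066, -0.4681], [-0.0657, -0.0153, 0.9977, -1.2435], [0.0, 0.0, 0.0, 1.0]] ['pixels', 'vfov', 'cx', 'cy', 'extrinsics']
```

View pics/scene0.png

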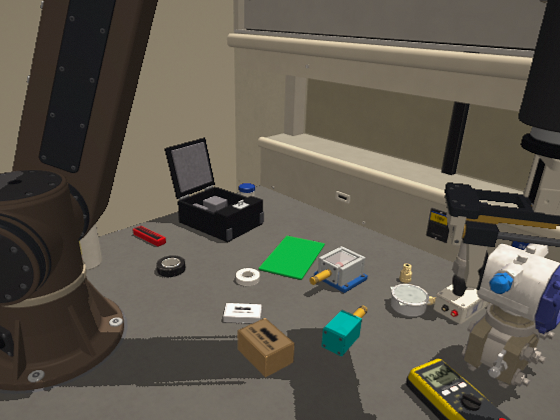

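View pics/top0.png

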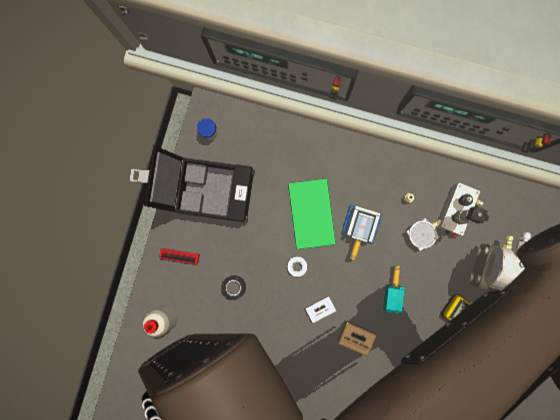

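The scene view shows the open case at (220,205), the green mat at (293,256), the cradle with tube at (338,265) and brass stem at (320,277). The turquoise look-alike is at (343,330). In the top view, the cradle is at (362,225) with its stem at (355,250), and the look-alike at (395,298). I'll check enlarged crops.

```bash
cat > h.py <<'E'
import numpy as np,cv2
from station import *
def cam(f):
    H=f["pixels"].shape[0]; F=H/2/np.tan(np.radians(f["vfov"])/2)
    return F,f["cx"],f["cy"],np.array(f["extrinsics"])
def proj(f,P):
    F,cx,cy,E=cam(f); P=np.atleast_2d(P); c=P@E[:3,:3].T+E[:3,3]
    return np.c_[cx+F*c[:,0]/-c[:,2],cy-F*c[:,1]/-c[:,2]]
def ray(f,u,v):
    F,cx,cy,E=cam(f); d=np.array([(u-cx)/F,-(v-cy)/F,-1]); R=E[:3,:3]
    return -R.T@E[:3,3],R.T@d
def onz(f,u,v,z):
    o,d=ray(f,u,v); return o+d*(z-o[2])/d[2]
def tri(f1,p1,f2,p2):
    o1,d1=ray(f1,*p1);o2,d2=ray(f2,*p2)
    A=np.c_[d1,-d2]; s=np.linalg.lstsq(A,o2-o1,rcond=None)[0]
    a=o1+s[0]*d1;b=o2+s[1]*d2; return (a+b)/2,np.linalg.norm(a-b)
def crop(f,x,y,w,h,k,name):
    cv2.imwrite("pics/"+name,cv2.resize(f["pixels"][y:y+h,x:x+w,::-1],None,fx=k,fy=k,interpolation=cv2.INTER_CUBIC))
E
python3 - <<'E'
from h import *
import pickle
fs=grab_frame("scene");ft=grab_frame("top");pickle.dump((fs,ft),open("f0.pkl","wb"))
crop(ft,270,160,150,110,5,"t1.png");crop(ft,120,100,150,140,4,"t2.png");crop(fs,250,220,150,110,5,"s1.png");crop(fs,150,130,130,110,5,"s2.png")
hsv=cv2.cvtColor(ft["pixels"],cv2.COLOR_RGB2HSV)
for n,f in(("top",ft),("scene",fs)):
    hsv=cv2.cvtColor(f["pixels"],cv2.COLOR_RGB2HSV)
    m=cv2.inRange(hsv,(50,150,80),(75,255,255)); c=max(cv2.findContours(m,0,2)[0],key=cv2.contourArea)
    a=cv2.approxPolyDP(c,5,True)[:,0]; print(n,a.tolist()); P=np.array([onz(f,*p,.006) for p in a+0.0]); print(P.round(4).tolist(),np.linalg.norm(P-np.roll(P,-1,0),axis=1).round(4),P.mean(0))
s=get_state(); print(proj(ft,s["eef_pos"]),proj(fs,s["eef_pos"]))
E
```

```text
top [[326, 179], [289, 184], [297, 248], [334, 243]]
[[0.5502, -0.2515, 0.006], [0.5356, -0.1571, 0.006], [0.3728, -0.1806, 0.006], [0.3873, -0.2741, 0.006]] [0.0955 0.1645 0.0946 0.1644] [ 0.46147787 -0.2158372   0.006     ]
scene [[286, 236], [259, 269], [301, 279], [324, 244]]
[[0.5253, -0.1583, 0.006], [0.3611, -0.1852, 0.006], [0.3752, -0.2788, 0.006], [0.5392, -0.2541, 0.006]] [0.1665 0.0947 0.1658 0.0968] [ 0.45019866 -0.21909762  0.006     ]
[[523.88315363 346.26458776]] [[519.46629721 289.77452174]]
```

View pics/t1.png

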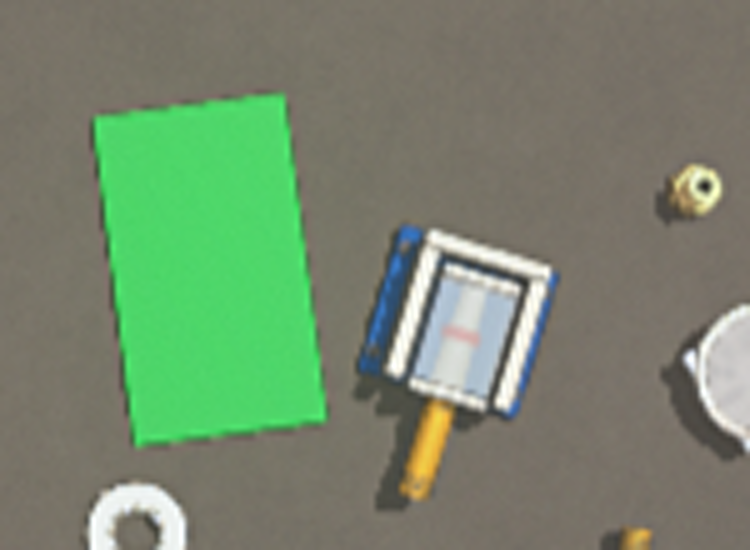

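View pics/t2.png

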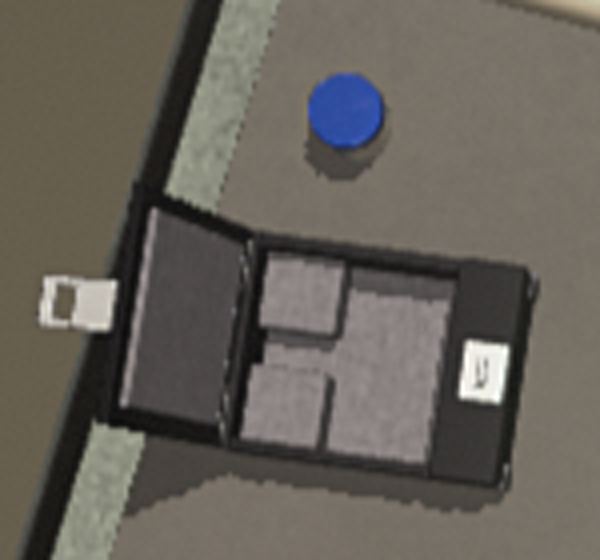

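View pics/s1.png

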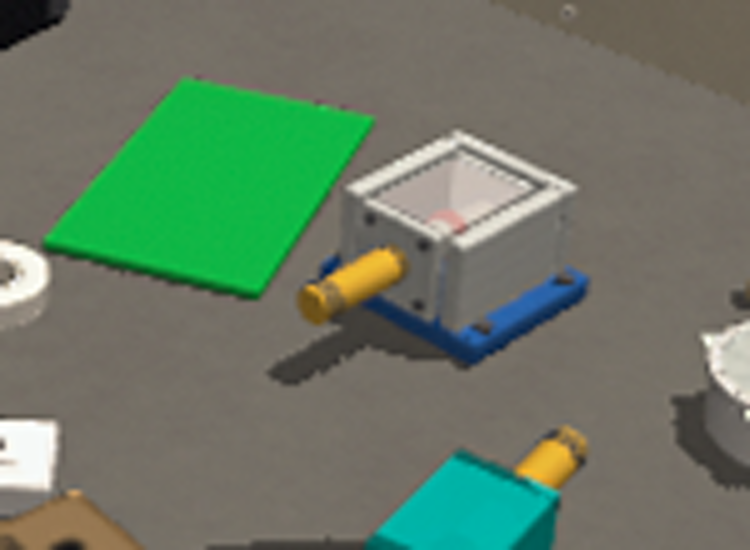

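View pics/s2.png

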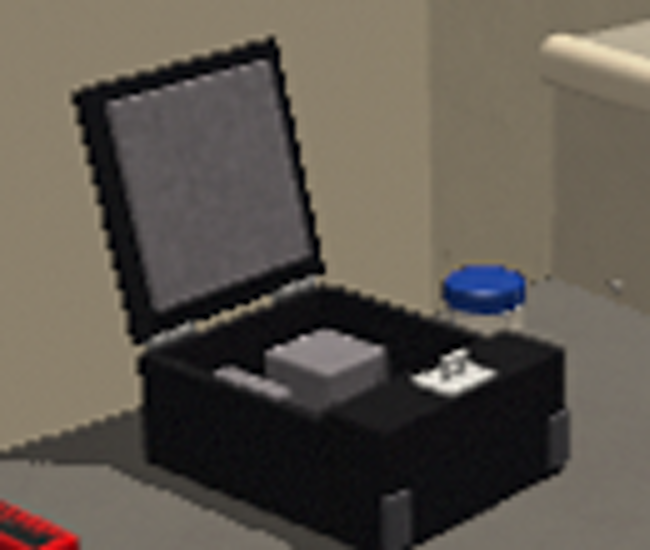

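```bash
python3 - <<'E'
from h import *
import pickle
fs,ft=pickle.load(open("f0.pkl","rb"))
cs={}
for n,f in(("top",ft),("scene",fs)):
    hsv=cv2.cvtColor(f["pixels"],cv2.COLOR_RGB2HSV)
    m=cv2.inRange(hsv,(50,150,80),(75,255,255)); 
    ys,xs=np.nonzero(m); print(n,len(xs),xs.mean(),ys.mean()); cs[n]=(xs.mean(),ys.mean())
    # area on plane
    c=[xs.mean(),ys.mean()]
    J=[onz(f,c[0]+1,c[1],.006)-onz(f,*c,.006),onz(f,c[0],c[1]+1,.006)-onz(f,*c,.006)]
    print("area mm2",len(xs)*abs(np.cross(J[0][:2],J[1][:2]))*1e6)
print(tri(ft,cs["top"],fs,cs["scene"]))
crop(ft,420,200,140,220,3,"t3.png");crop(fs,420,150,140,270,2,"s3.png")
# blue pot lid
for n,f in(("top",ft),("scene",fs)):
    hsv=cv2.cvtColor(f["pixels"],cv2.COLOR_RGB2HSV)
    m=cv2.inRange(hsv,(108,150,60),(125,255,255)); k,l,st,ce=cv2.connectedComponentsWithStats(m)
    for i in range(1,k):
        if st[i,4]>40: print(n,st[i],ce[i],onz(f,*ce[i],.05))
E
```

```text
top 2534 311.4033149171271 213.55801104972375
area mm2 16445.203303299088
scene 1686 292.1073546856465 257.05397390272833
area mm2 16737.414887496874
(array([ 0.46043648, -0.2140305 , -0.00395206]), np.float64(0.004475043736513434))
top [197 119  19  18 257] [205.96498054 127.49416342] [0.66834433 0.05213584 0.05      ]
scene [239 184  16   9 110] [246.57272727 187.66363636] [0.64660228 0.03980697 0.05      ]
scene [513 241  16   7  54] [518.83333333 243.46296296] [ 0.70388398 -0.64909656  0.05      ]<stdin>:12: DeprecationWarning: Arrays of 2-dimensional vectors are deprecated. Use arrays of 3-dimensional vectors instead. (deprecated in NumPy 2.0)
```

View pics/t3.png

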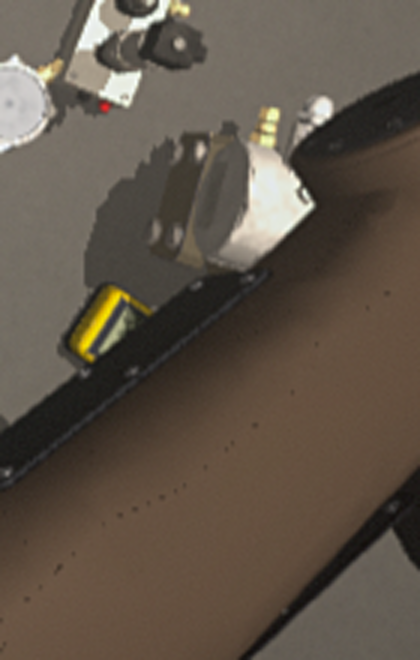

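View pics/s3.png

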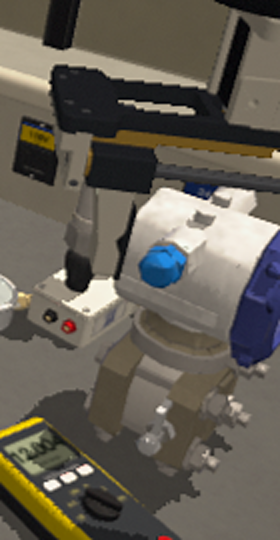

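```bash
python3 - <<'E'
from h import *
import pickle
fs,ft=pickle.load(open("f0.pkl","rb"))
P=[[0,0,0],[0,0,.3],[.184,-.649,0],[.184,-.649,.227],[.184,-.649,.4]]
print(proj(fs,P).round(),proj(ft,P).round())
print(tri(ft,(481,258),fs,(486,374)))
from scipy.spatial.transform import Rotation as R
s=get_state(); print(R.from_euler("xyz",s["ee_rot"]).as_matrix().round(3))
E
```

```text
[[ 51. 335.]
 [ 11. 166.]
 [477. 429.]
 [520. 289.]
 [565. 140.]] [[222. 396.]
 [199. 445.]
 [482. 327.]
 [524. 346.]
 [571. 368.]]
(array([ 0.35417267, -0.65377131, -0.0395112 ]), np.float64(0.014842826034281094))
[[-0.    -0.962 -0.272]
 [ 0.001 -0.272  0.962]
 [-1.     0.     0.001]]
```

```bash
python3 - <<'E'
from h import *
import pickle
fs,ft=pickle.load(open("f0.pkl","rb"))
def edge(f,p,q,n=25,w=10):
    g=cv2.GaussianBlur(cv2.cvtColor(f["pixels"],cv2.COLOR_RGB2GRAY),(0,0),1).astype(np.float32)
    p=np.array(p,float);q=np.array(q,float);d=(q-p)/np.linalg.norm(q-p);nn=np.array([-d[1],d[0]])
    out=[]
    for t in np.linspace(0,1,n):
        c=p+t*(q-p); s=np.arange(-w,w+.01,.25); X=c+s[:,None]*nn
        v=cv2.remap(g,X[:,0].astype(np.float32)[None],X[:,1].astype(np.float32)[None],1)[0]
        gr=np.abs(np.gradient(v)); i=gr.argmax(); out.append(round(float(s[i]),1))
    print(out)
edge(ft,(192,93),(82,415))
edge(ft,(128,63),(545,175))
edge(ft,(145,53),(555,152))
edge(fs,(262,140),(440,200)); edge(fs,(232,38),(530,66)); edge(fs,(232,45),(530,75))
crop(ft,60,30,500,370,1.5,"t4.png")
E
```

```text
[0.2, 1.0, 0.2, 0.0, -0.8, 10.0, 8.5, 8.5, 6.0, 10.0, 9.5, 9.5, 8.8, 8.5, 7.8, 7.0, 6.8, 6.8, 6.2, 6.0, 5.0, 5.2, 4.5, 4.2, 3.5]
[-9.0, -8.2, -8.2, -7.5, -7.8, 2.2, 2.8, 3.0, -6.8, -6.5, -6.2, -5.8, -9.0, -8.8, -5.8, -5.5, -5.2, -4.8, -4.8, -4.2, -7.2, -4.5, -4.2, -4.0, -3.8]
[-3.5, -2.5, -2.0, -2.0, -1.0, -0.2, 0.2, 1.0, 1.2, 2.2, 3.2, 3.2, 4.2, 4.8, 5.8, 5.8, 6.5, 7.8, 8.8, 8.8, 9.0, 10.0, 10.0, -2.5, -9.0]
[-3.5, 0.0, -0.2, -1.0, -0.8, -1.2, -1.8, -1.8, -1.8, -2.2, -3.0, -3.0, -3.0, -3.0, -3.0, -3.0, -4.8, -4.5, -4.8, -4.8, -4.8, -4.8, -6.0, -5.5, 9.8]
[-5.8, -5.5, -5.5, -6.0, -6.2, -6.5, -6.8, -6.5, -6.8, -7.0, -7.2, -7.5, -6.8, -7.2, -6.8, -7.0, -7.2, -7.5, -7.8, -7.5, -7.8, -8.0, -8.0, -8.5, -8.8]
[-8.8, -9.0, -9.0, -9.0, -9.8, -10.0, -10.0, -10.0, -10.0, -9.8, -10.0, -10.0, -10.0, -9.8, -10.0, -10.0, -9.8, -10.0, -10.0, -10.0, -10.0, -10.0, -10.0, -10.0, -9.5]
```

View pics/t4.png

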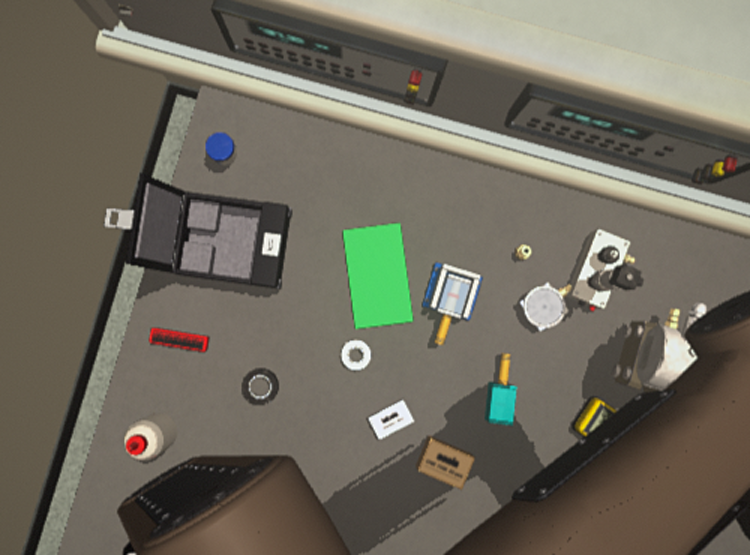

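Two things look like the flow tube. One has a clear block with a red float, top (362,225), and sits in the blue-based cradle. The other is turquoise at top (395,298), standing free. The clear one in the cradle is the target, and the crop confirms it. Next I'll measure its stem in both views.

```bash
python3 - <<'E'
from h import *
import pickle
fs,ft=pickle.load(open("f0.pkl","rb"))
for n,f,box in(("top",ft,(345,235,25,30)),("scene",fs,(305,262,40,28))):
    hsv=cv2.cvtColor(f["pixels"],cv2.COLOR_RGB2HSV)
    x,y,w,h=box
    m=np.zeros(hsv.shape[:2],np.uint8); m[y:y+h,x:x+w]=cv2.inRange(hsv,(12,130,90),(28,255,255))[y:y+h,x:x+w]
    r=cv2.minAreaRect(np.argwhere(m>0)[:,::-1].astype(np.float32)); b=cv2.boxPoints(r); print(n,r,m.sum()//255)
    # ends: midpoints of short sides
    e=[np.linalg.norm(b[i]-b[(i+1)%4]) for i in range(4)]; i=int(np.argmin(e[:2])); a=(b[i]+b[(i+1)%4])/2; c=(b[(i+2)%4]+b[(i+3)%4])/2
    for p in(a,c): print(p,onz(f,*p,.032).round(4))
# cradle top rim corners z=.052 in both
hand={"top":[(270+425/5,160+230/5),(270+558/5,160+272/5),(270+513/5,160+413/5),(270+385/5,160+375/5)],
"scene":[(250+458/5,220+130/5),(250+578/5,220+187/5),(250+455/5,220+250/5),(250+345/5,220+187/5)]}
T=[onz(ft,*p,.052) for p in hand["top"]];S=[onz(fs,*p,.052) for p in hand["scene"]]
print(np.round(T,4),np.round(S,4))
# correspondence: top TL(rear,+y), TR(rear,-y), BR(front,-y), BL(front,+y); scene: far, right, near, left
for i in range(4): print(tri(ft,hand["top"][i],fs,hand["scene"][i]))
E
```

```text
top ((354.9495544433594, 249.3348846435547), (6.034305572509766, 19.635440826416016), 16.699243545532227) 120
[357.77066 239.93121] [ 0.3961 -0.3309  0.032 ]
[352.12845 258.73856] [ 0.3494 -0.3174  0.032 ]
scene ((319.9678955078125, 276.44036865234375), (7.653325080871582, 22.824520111083984), 61.69924545288086) 158
[330.01605 271.02982] [ 0.3968 -0.3322  0.032 ]
[309.91974 281.85092] [ 0.3394 -0.3158  0.032 ]
[[ 0.479  -0.3207  0.052 ]
 [ 0.4596 -0.3859  0.052 ]
 [ 0.3902 -0.3645  0.052 ]
 [ 0.4075 -0.302   0.052 ]] [[ 0.4726 -0.3233  0.052 ]
 [ 0.4545 -0.3841  0.052 ]
 [ 0.3816 -0.3609  0.052 ]
 [ 0.4022 -0.3036  0.052 ]]
(array([ 0.47915702, -0.32099622,  0.04830136]), np.float64(0.00032027876056293025))
(array([ 0.45896184, -0.38456045,  0.05011491]), np.float64(0.003616440071232573))
(array([ 0.38877193, -0.36186306,  0.04879813]), np.float64(0.006929871387495696))
(array([ 0.40735127, -0.3018631 ,  0.04893337]), np.float64(0.0009405313965916985))
```

```bash
cat >> h.py <<'E'
from scipy.spatial.transform import Rotation as R
def Rdown(jaw_deg,tilt=0):
    a=np.radians(jaw_deg); z=np.array([np.cos(a),np.sin(a),0]); x=np.array([0,0,-1.]); return np.c_[x,np.cross(z,x),z]
def plan(pos,Rt):
    s=get_state(); R0=R.from_euler("xyz",s["ee_rot"]).as_matrix()
    d=R0.T@(np.array(pos)-s["eef_pos"]); w=R.from_matrix(R0.T@Rt).as_rotvec()
    n=max(np.linalg.norm(d)/.0625,np.degrees(np.linalg.norm(w))/10.7)
    print("shift",d.round(4),"turn",w.round(4),"rows>=",round(n,1),"t",s["t"],"q",s["q"].round(2))
def show(tag=""):
    s=get_state(); Rm=R.from_euler("xyz",s["ee_rot"]).as_matrix()
    print(tag,round(s["t"],2),"pos",s["eef_pos"].round(4),"jaw",round(np.degrees(np.arctan2(Rm[1,2],Rm[0,2])),1),"down",Rm[:,0].round(3),"F",s["force"].round(1),"w",round(s["width"],4),"q",s["q"].round(2))
E
python3 -c "
from h import *
plan([.373,-.3245,.11],Rdown(74))"
```

```text
shift [ 0.1162 -0.2706  0.2608] turn [ 5.549e-01  1.000e-03 -4.000e-04] rows>= 6.3 t 0.2 q [-1.01  0.36  0.01 -0.   -1.22 -0.29]
```

```bash
python3 -m crank '[[0.116,-0.271,0.261,0.555,0,0,0.6],[0.116,-0.271,0.261,0.555,0,0,0.6],[0.116,-0.271,0.261,0.555,0,0,0.6],[0.116,-0.271,0.261,0.555,0,0,0.6],[0.116,-0.271,0.261,0.555,0,0,0.6],[0.116,-0.271,0.261,0.555,0,0,0.6],[0.116,-0.271,0.261,0.555,0,0,0.6],[0.116,-0.271,0.261,0.555,0,0,0.6]]' 30; python3 - <<'E'
from h import *
import pickle
show()
fs=grab_frame("scene");ft=grab_frame("top");pickle.dump((fs,ft),open("f1.pkl","wb"))
s=get_state(); print(proj(fs,s["eef_pos"]),proj(ft,s["eef_pos"]))
crop(fs,250,150,180,150,4,"s5.png");crop(ft,270,140,180,150,4,"t5.png")
E
```

```text
t: 1.2
eef_pos: [0.3739, -0.3232, 0.1102]
ee_rot: [1.419, 1.57, 2.713]
force: [-0.0, -0.7, 1.7]
width: 0.0526
 1.2 pos [ 0.3739 -0.3232  0.1102] jaw 74.2 down [-0.001  0.    -1.   ] F [-0.  -0.7  1.7] w 0.0526 q [-0.31  0.18 -0.54 -0.   -0.86 -1.53]
[[324.43005763 240.11100018]] [[359.29560083 249.50075873]]
```

View pics/s5.png

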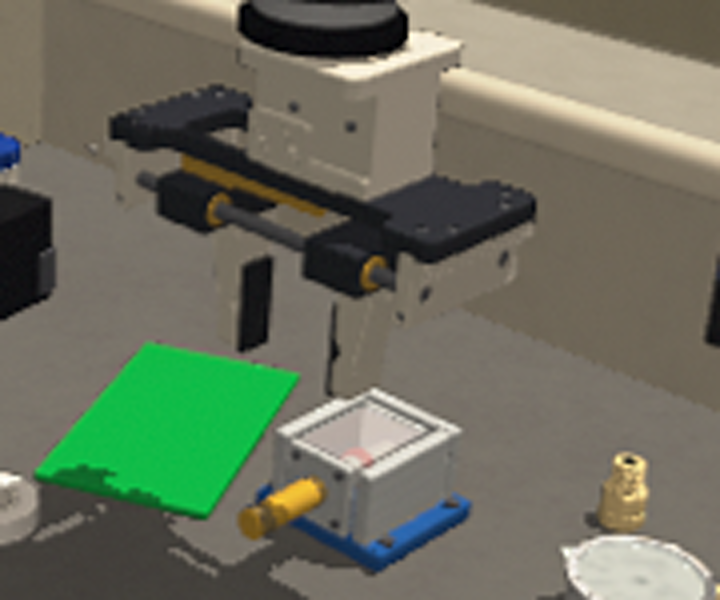

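View pics/t5.png

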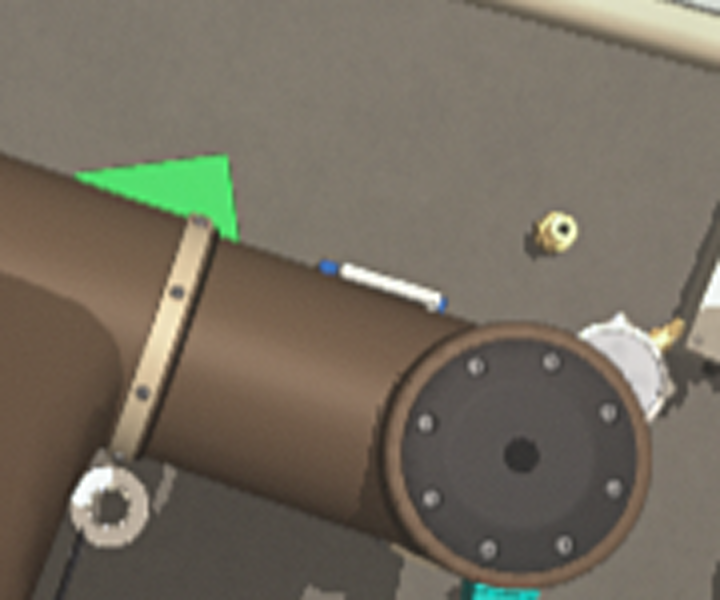

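The scene crop shows the fingertips centred at about (323,243). The predicted point is (324,240), so the calibration holds there, with the scene view slightly biased in x and the top view trusted. I'll descend over the stem.

```bash
python3 -c "
from h import *
plan([.375,-.3245,.0135],Rdown(74))"; python3 -m crank '[[0.04,0,-0.001,0,0,0,0.6],[0.08,0,-0.001,0,0,0,0.6],[0.0965,-0.001,-0.001,0,0,0,0.6],[0.0965,-0.001,-0.001,0,0,0,0.6]]' 30; python3 - <<'E'
from h import *
show()
fs=grab_frame("scene");
s=get_state(); print(proj(fs,s["eef_pos"]))
crop(fs,270,210,130,100,5,"s6.png")
E
```

```text
shift [ 0.0973 -0.0013  0.0006] turn [ 0.0009 -0.0001  0.    ] rows>= 1.6 t 1.3 q [-0.32  0.18 -0.54  0.   -0.86 -1.53]
t: 1.8
eef_pos: [0.3729, -0.3265, 0.0131]
ee_rot: [1.547, 1.568, 2.837]
force: [-0.3, 0.6, -0.3]
width: 0.0525
 1.8 pos [ 0.3729 -0.3265  0.0131] jaw 73.9 down [-0.002  0.001 -1.   ] F [-0.3  0.6 -0.3] w 0.0525 q [-0.32  0.32 -0.63  0.   -0.62 -1.53]
[[321.97692543 283.05241034]]
```

View pics/s6.png

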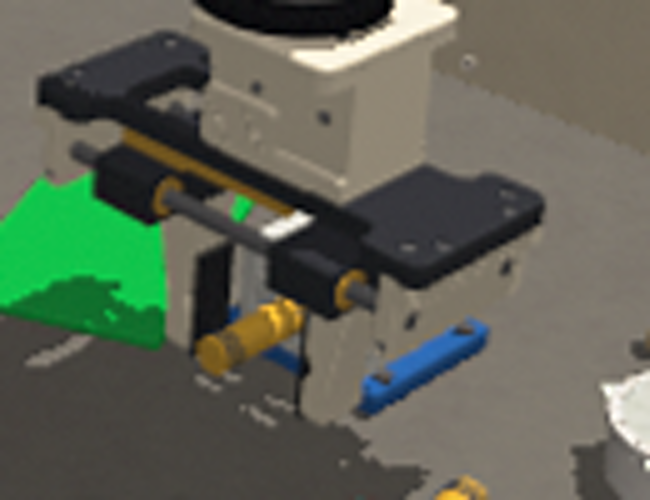

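```bash
python3 -m crank '[[0,0,0,0,0,0,0.3],[0,0,0,0,0,0,0.22],[0,0,0,0,0,0,0.1],[0,0,0,0,0,0,0.1],[0,0,0,0,0,0,0.1]]' 25; python3 - <<'E'
from h import *
show()
E
```

```text
t: 2.48
eef_pos: [0.3742, -0.3257, 0.0142]
ee_rot: [-1.267, 1.571, 0.025]
force: [0.5, 1.2, 2.1]
width: 0.0153
 2.48 pos [ 0.3742 -0.3257  0.0142] jaw 74.0 down [ 0.  0. -1.] F [0.5 1.2 2.1] w 0.0153 q [-0.32  0.32 -0.63 -0.   -0.62 -1.53]
```

```bash
python3 -m crank '[[-0.01,0,0,0,0,0,0.1],[-0.025,0,0,0,0,0,0.1],[-0.045,0,0,0,0,0,0.1],[-0.065,0,0,0,0,0,0.1],[-0.085,0,0,0,0,0,0.1],[-0.09,0,0,0,0,0,0.1]]' 25; python3 - <<'E'
from h import *
import pickle
show()
fs=grab_frame("scene");ft=grab_frame("top");pickle.dump((fs,ft),open("f2.pkl","wb"))
crop(fs,250,150,180,150,4,"s7.png")
E
```

```text
t: 3.22
eef_pos: [0.3748, -0.326, 0.1056]
ee_rot: [-1.648, 1.568, -0.357]
force: [-1.2, -0.1, -2.6]
width: 0.0153
 3.23 pos [ 0.3748 -0.326   0.1056] jaw 74.0 down [ 0.002 -0.001 -1.   ] F [-1.2 -0.1 -2.6] w 0.0153 q [-0.32  0.18 -0.54  0.   -0.85 -1.53]
```

View pics/s7.png

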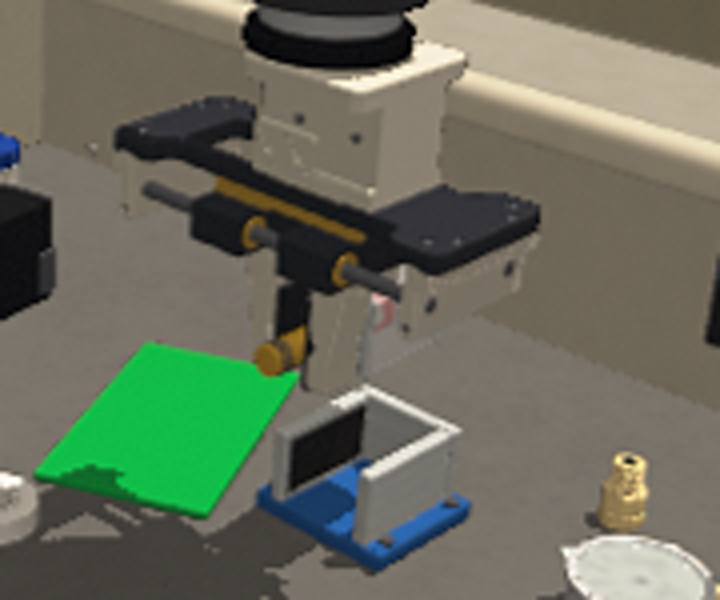

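The cradle is empty at scene (340,263) and the tube hangs from the jaws. I'll move it over the mat.

```bash
python3 -c "
from h import *
plan([.433,-.220,.08],Rdown(98))"; 
```

```text
shift [ 0.0245 -0.0273  0.1179] turn [-4.189e-01 -1.000e-04  1.000e-03] rows>= 2.2 t 3.325 q [-0.32  0.18 -0.54 -0.   -0.84 -1.53]
```

```bash
python3 -m crank '[[0,-0.006,0.025,-0.08,0,0,0.1],[0,-0.013,0.055,-0.2,0,0,0.1],[0.008,-0.02,0.085,-0.32,0,0,0.1],[0.018,-0.026,0.11,-0.4,0,0,0.1],[0.0245,-0.027,0.118,-0.419,0,0,0.1],[0.0245,-0.027,0.118,-0.419,0,0,0.1]]' 25; python3 - <<'E'
from h import *
import pickle
show()
fs=grab_frame("scene")
crop(fs,220,150,180,150,4,"s8.png")
E
```

```text
t: 4.08
eef_pos: [0.4318, -0.2195, 0.0786]
ee_rot: [1.323, 1.568, 3.033]
force: [-0.5, -0.7, -1.8]
width: 0.0153
 4.08 pos [ 0.4318 -0.2195  0.0786] jaw 98.0 down [-0.002  0.    -1.   ] F [-0.5 -0.7 -1.8] w 0.0153 q [-0.06  0.2  -0.59 -0.   -0.78 -1.37]
```

View pics/s8.png

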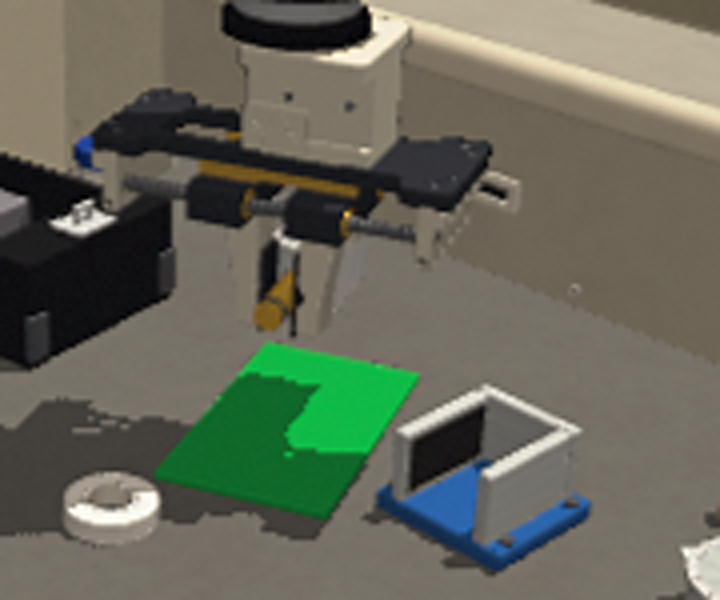

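```bash
python3 -m crank '[[0.03,0,0,0,0,0,0.1],[0.05,0,0,0,0,0,0.1],[0.06,0,0,0,0,0,0.1],[0.064,0,0,0,0,0,0.1],[0.066,0,0,0,0,0,0.1],[0.066,0,0,0,0,0,0.1]]' 25; python3 -c "
from h import *
show()"; python3 -m crank '[[0.001,0,0,0,0,0,0.1],[0.002,0,0,0,0,0,0.1],[0.002,0,0,0,0,0,0.1]]' 25;python3 -c "
from h import *
show()"
```

```text
t: 4.88
eef_pos: [0.433, -0.2199, 0.014]
ee_rot: [-1.829, 1.57, -0.119]
force: [-0.5, 0.4, -2.0]
width: 0.0151
 4.88 pos [ 0.433  -0.2199  0.014 ] jaw 98.0 down [ 0.001 -0.    -1.   ] F [-0.5  0.4 -2. ] w 0.0151 q [-0.06  0.31 -0.66  0.   -0.61 -1.37]
t: 5.25
eef_pos: [0.4326, -0.2197, 0.0116]
ee_rot: [-1.458, 1.571, 0.253]
force: [-0.5, 0.2, -1.6]
width: 0.0156
 5.25 pos [ 0.4326 -0.2197  0.0116] jaw 98.0 down [ 0.  0. -1.] F [-0.5  0.2 -1.6] w 0.0156 q [-0.06  0.31 -0.66 -0.   -0.6  -1.37]
```

```bash
python3 -m crank '[[0.001,0,0,0,0,0,0.1],[0.0015,0,0,0,0,0,0.1],[0.0015,0,0,0,0,0,0.1]]' 25;python3 -c "
from h import *
show()"; python3 -m crank '[[0.001,0,0,0,0,0,0.1],[0.001,0,0,0,0,0,0.1]]' 25;python3 -c "
from h import *
show()"
```

```text
t: 5.62
eef_pos: [0.4326, -0.2198, 0.01]
ee_rot: [1.322, 1.571, 3.032]
force: [1.3, 0.2, -1.4]
width: 0.0152
 5.62 pos [ 0.4326 -0.2198  0.01  ] jaw 98.0 down [-0.  0. -1.] F [ 1.3  0.2 -1.4] w 0.0152 q [-0.06  0.31 -0.66 -0.   -0.6  -1.37]
t: 5.88
eef_pos: [0.4327, -0.2198, 0.009]
ee_rot: [-1.504, 1.571, 0.206]
force: [0.5, -0.3, -2.2]
width: 0.0153
 5.88 pos [ 0.4327 -0.2198  0.009 ] jaw 98.0 down [ 0.  0. -1.] F [ 0.5 -0.3 -2.2] w 0.0153 q [-0.06  0.31 -0.66 -0.   -0.6  -1.37]
```

```bash
for i in 1 2 3; do python3 -m crank '[[0.0007,0,0,0,0,0,0.1],[0.0007,0,0,0,0,0,0.1]]' 25 >/dev/null;python3 -c "
from h import *
show()"; done
```

```text
6.12 pos [ 0.4326 -0.2198  0.0084] jaw 98.0 down [-0. -0. -1.] F [ 0.1 -1.3 -2. ] w 0.0151 q [-0.06  0.32 -0.66  0.   -0.59 -1.37]
 6.38 pos [ 0.4324 -0.2199  0.008 ] jaw 98.0 down [-0. -0. -1.] F [-2.1  0.4  6.4] w 0.0157 q [-0.06  0.32 -0.66  0.   -0.59 -1.37]
 6.62 pos [ 0.4321 -0.2199  0.0075] jaw 98.0 down [-0.001 -0.    -1.   ] F [-4.9  1.1 10.4] w 0.0153 q [-0.06  0.32 -0.66  0.   -0.59 -1.37]
```

Contact came at TCP z of about 8 mm, as predicted, with a light press. I'll ease off, release and back up.

```bash
python3 -m crank '[[-0.0007,0,0,0,0,0,0.1],[-0.0007,0,0,0,0,0,0.25],[-0.0007,0,0,0,0,0,0.4],[-0.0007,0,0,0,0,0,0.6],[-0.0007,0,0,0,0,0,0.6]]' 25;python3 -m crank '[[-0.03,0,0,0,0,0,0.6],[-0.08,0,0,0,0,0,0.6],[-0.12,0,0,0,0,0,0.7],[-0.12,0,0,0,0,0,0.7]]'; python3 - <<'E'
from h import *
import pickle
show()
fs=grab_frame("scene");ft=grab_frame("top");pickle.dump((fs,ft),open("f3.pkl","wb"))
crop(fs,220,180,180,150,4,"s9.png");crop(ft,200,140,180,150,4,"t9.png")
E
```

```text
t: 7.25
eef_pos: [0.4327, -0.2198, 0.0076]
ee_rot: [1.234, 1.571, 2.944]
force: [-0.2, 0.2, -0.3]
width: 0.0461
t: 7.75
eef_pos: [0.4348, -0.2201, 0.1309]
ee_rot: [-1.864, 1.564, -0.153]
force: [0.8, 0.6, -0.6]
width: 0.0608
 7.75 pos [ 0.4348 -0.2201  0.1309] jaw 98.0 down [ 0.007 -0.001 -1.   ] F [ 0.8  0.6 -0.6] w 0.0608 q [-0.06  0.13 -0.53  0.   -0.9  -1.37]
```

View pics/s9.png

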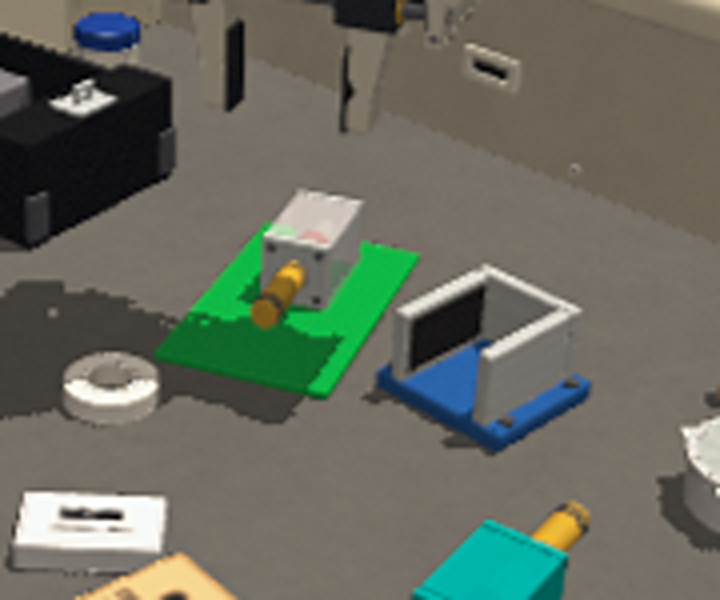

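View pics/t9.png

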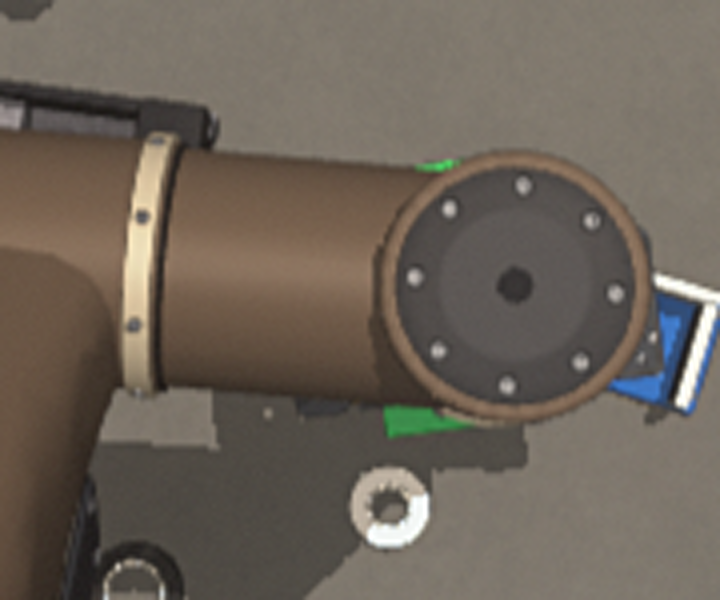

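```bash
python3 - <<'E'
from h import *
import pickle
fs,ft=pickle.load(open("f3.pkl","rb"))
g=lambda x,y:(220+x/4,180+y/4)
pts=dict(RL=(300,190,.046),RR=(363,202,.046),FL=(263,235,.046),FR=(326,247,.046),tip=(265,310,.026),matRL=(262,222,.006),matRR=(419,257,.006),matFR=(323,398,.006),matFL=(157,357,.006))
for k,(x,y,z) in pts.items(): print(k,onz(fs,*g(x,y),z).round(4))
d=np.array([np.cos(np.radians(188)),np.sin(np.radians(188))]); n=np.array([d[1],-d[0]])
o=np.array([.4325,-.2198])-d*.054
for k,(x,y) in dict(RL=(-32,-20),FL=(32,-20),FR=(32,20),RR=(-32,20)).items():
  print(k,proj(fs,[*(o+d*x/1000-n*y/1000*1),.046]), "exp")
print(proj(fs,[*(o+d*.082),.026]))
print("case stuff")
E
```

```text
RL [ 0.5067 -0.1915  0.046 ]
RR [ 0.5131 -0.2295  0.046 ]
FL [ 0.4458 -0.2012  0.046 ]
FR [ 0.4525 -0.2372  0.046 ]
tip [ 0.4047 -0.2265  0.026 ]
matRL [ 0.527  -0.1559  0.006 ]
matRR [ 0.539  -0.2561  0.006 ]
matFR [ 0.3733 -0.2793  0.006 ]
matFL [ 0.3605 -0.1862  0.006 ]
RL [[295.35306692 225.85899813]] exp
FL [[285.36273339 237.25859333]] exp
FR [[302.20040895 240.85500699]] exp
RR [[311.4529272  229.12074175]] exp
[[285.14315188 257.13714634]]
case stuff
```

```bash
python3 - <<'E'
from h import *
import pickle
fs,ft=pickle.load(open("f3.pkl","rb"))
def tips(f,tcp,jaw,w,crop0,k):
    a=np.radians(jaw); z=np.array([np.cos(a),np.sin(a),0]); y=np.array([-z[1],z[0],0])
    for sg in(1,-1):
        for e in(-.0095,.0095): print(sg,e,((proj(f,tcp+sg*z*w/2+y*e)[0]-crop0)*k).round(1))
tips(fs,np.array([.4348,-.2201,.1309]),98,.0608,(220,180),4)
fs1,ft1=pickle.load(open("f1.pkl","rb"))
tips(fs1,np.array([.3739,-.3232,.1102]),74.2,.0526,(250,150),4)
crop(fs,260,180,70,40,10,"s10.png")
crop(fs1,300,210,60,45,10,"s11.png")
E
```

```text
1 -0.0095 [242.6  93.2]
1 0.0095 [229. 106.]
-1 -0.0095 [349.9 113.2]
-1 0.0095 [337.8 126.6]
1 -0.0095 [267.3 335.4]
1 0.0095 [241.1 347.1]
-1 -0.0095 [350.6 374. ]
-1 0.0095 [324.5 386.7]
```

View pics/s10.png

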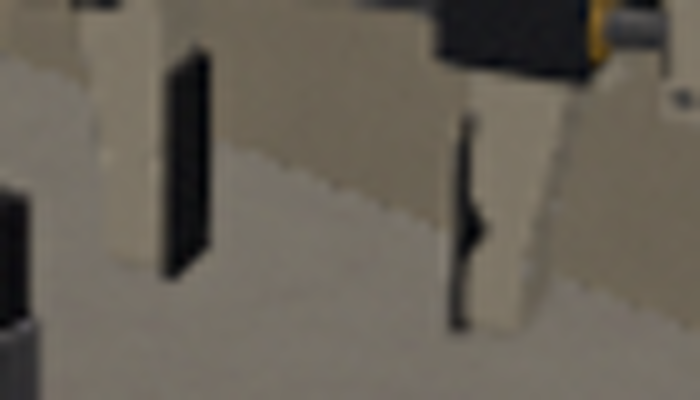

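View pics/s11.png

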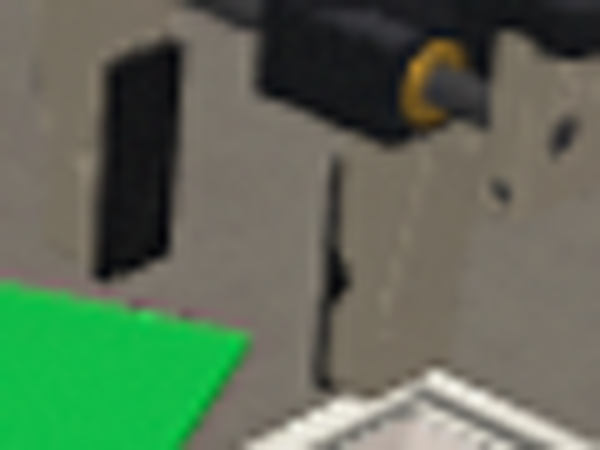

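```bash
python3 -c "
from h import *
plan([.42,-.42,.19],Rdown(98+90))"; 
```

```text
shift [-0.0623  0.0402 -0.1966] turn [-1.5709e+00 -6.0000e-04  8.0000e-04] rows>= 8.4 t 7.85 q [-0.06  0.14 -0.53 -0.   -0.9  -1.37]
```

```bash
python3 -m crank '[[-0.062,0.04,-0.04,-0.15,0,0,0.7],[-0.062,0.04,-0.1,-0.33,0,0,0.7],[-0.062,0.04,-0.16,-0.5,0,0,0.7],[-0.062,0.04,-0.197,-0.68,0,0,0.7],[-0.062,0.04,-0.197,-0.86,0,0,0.7],[-0.062,0.04,-0.197,-1.05,0,0,0.7],[-0.062,0.04,-0.197,-1.24,0,0,0.7],[-0.062,0.04,-0.197,-1.42,0,0,0.7],[-0.062,0.04,-0.197,-1.571,0,0,0.7]]'; python3 - <<'E'
from h import *
import pickle
show()
fs=grab_frame("scene");ft=grab_frame("top");pickle.dump((fs,ft),open("f4.pkl","wb"))
cv2.imwrite("pics/t12.png",ft["pixels"][:,:,::-1])
crop(ft,270,160,90,100,7,"t13.png")
crop(fs,250,210,90,70,8,"s13.png")
E
```

```text
t: 8.98
eef_pos: [0.4198, -0.42, 0.1875]
ee_rot: [-0.696, 1.567, 2.591]
force: [-0.1, -0.4, -1.0]
width: 0.0613
 8.97 pos [ 0.4198 -0.42    0.1875] jaw -171.7 down [-0.003  0.002 -1.   ] F [-0.1 -0.4 -1. ] w 0.0613 q [-0.46  0.26 -0.23 -0.   -1.09  0.6 ]
```

View pics/t13.png

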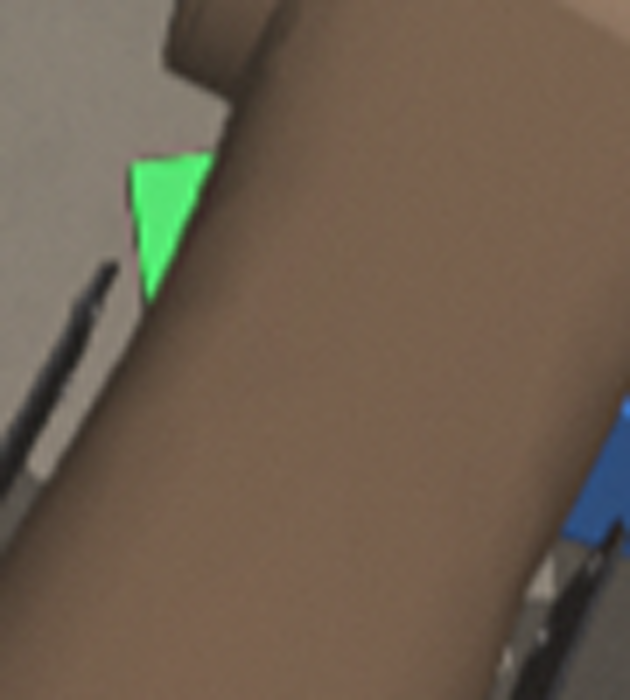

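View pics/s13.png

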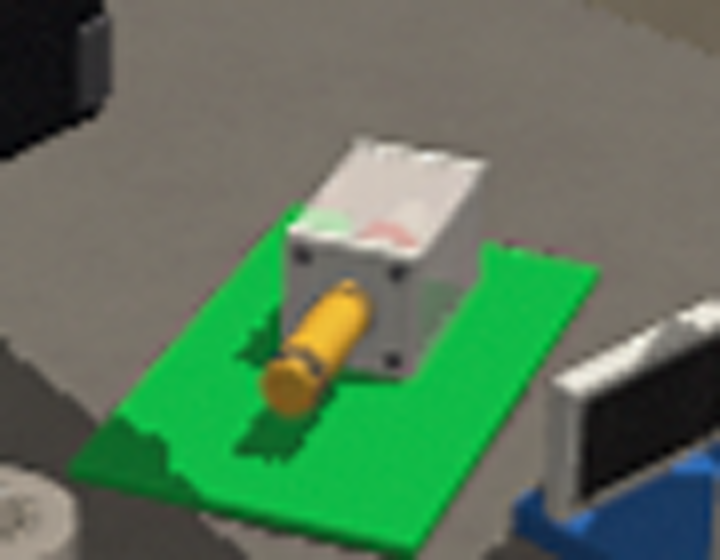

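View pics/t12.png

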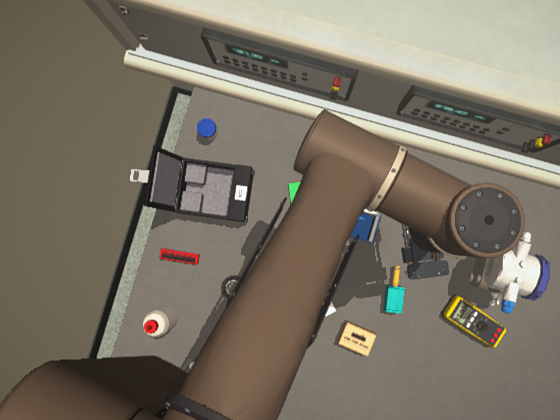

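```bash
python3 - <<'E'
from h import *
import pickle
fs,ft=pickle.load(open("f4.pkl","rb"))
g=lambda x,y:((x+.5)/8-.5+250,(y+.5)/8-.5+210-1.0)
pts=dict(RL=(357,138,.046),RR=(487,160,.046),FL=(287,232,.046),FR=(418,255,.046),FRb=(407,380,.006),tip=(288,387,.026),matRR=(598,268,.006),matFR=(413,553,.006),matFL=(70,472,.006))
for k,(x,y,z) in pts.items():
    P=onz(fs,*g(x,y),z); d=np.array([np.cos(np.radians(188)),np.sin(np.radians(188))]); r=P[:2]-[.4325,-.2198]
    print(k,P.round(4),"along",(r@d).round(4),"lat",(r@[-d[1],d[0]]).round(4))
E
```

```text
RL [ 0.5136 -0.1856  0.046 ] along -0.085 lat -0.0226
RR [ 0.5218 -0.2243  0.046 ] along -0.0878 lat 0.0169
FL [ 0.4503 -0.1978  0.046 ] along -0.0207 lat -0.0193
FR [ 0.4583 -0.2349  0.046 ] along -0.0235 lat 0.0186
FRb [ 0.458  -0.2338  0.006 ] along -0.0233 lat 0.0174
tip [ 0.406 -0.224  0.026] along 0.0268 lat 0.0005
matRR [ 0.5484 -0.2505  0.006 ] along -0.1105 lat 0.0466
matFR [ 0.3798 -0.2768  0.006 ] along 0.0601 lat 0.0492
matFL [ 0.3652 -0.1809  0.006 ] along 0.0613 lat -0.0479
```

The scene crop shows the tube flat on the mat. The block's front edge is at about (302,239) and the stem tip at (286,258). The positions agree with the release pose to about 1.5 mm, with the grip at x of about 54.7 mm. Next I'll regrip round the block with the jaw turned 180°.

```bash
python3 -c "
from h import *
plan([.4748,-.2139,.10],Rdown(-82))"; 
```

```text
shift [ 0.0879 -0.1961 -0.0837] turn [-1.5688e+00  3.0000e-04  3.4000e-03] rows>= 8.4 t 9.075 q [-0.46  0.26 -0.23 -0.   -1.09  0.6 ]
```

```bash
python3 -m crank '[[0.0,-0.05,-0.02,-0.18,0,0,0.75],[0.0,-0.1,-0.04,-0.36,0,0,0.75],[0.03,-0.15,-0.06,-0.54,0,0,0.75],[0.06,-0.19,-0.08,-0.72,0,0,0.75],[0.088,-0.196,-0.084,-0.9,0,0,0.75],[0.088,-0.196,-0.084,-1.08,0,0,0.75],[0.088,-0.196,-0.084,-1.26,0,0,0.75],[0.088,-0.196,-0.084,-1.44,0,0,0.75],[0.088,-0.196,-0.084,-1.569,0,0,0.75],[0.088,-0.196,-0.084,-1.569,0,0,0.75]]'; python3 - <<'E'
from h import *
show()
plan([.4748,-.2139,.013],Rdown(-82))
fs=grab_frame("scene")
crop(fs,220,150,140,120,5,"s14.png")
E
```

```text
t: 10.32
eef_pos: [0.4758, -0.2146, 0.1008]
ee_rot: [-1.817, 1.569, 3.03]
force: [0.3, -0.6, -0.7]
width: 0.0653
 10.32 pos [ 0.4758 -0.2146  0.1008] jaw -82.3 down [-0.002  0.    -1.   ] F [ 0.3 -0.6 -0.7] w 0.0653 q [-0.05  0.23 -0.49 -0.   -0.85  1.75]
shift [ 0.0878 -0.0007 -0.0007] turn [-0.0054 -0.0004  0.0015] rows>= 1.4 t 10.325 q [-0.05  0.23 -0.49 -0.   -0.85  1.75]
```

View pics/s14.png

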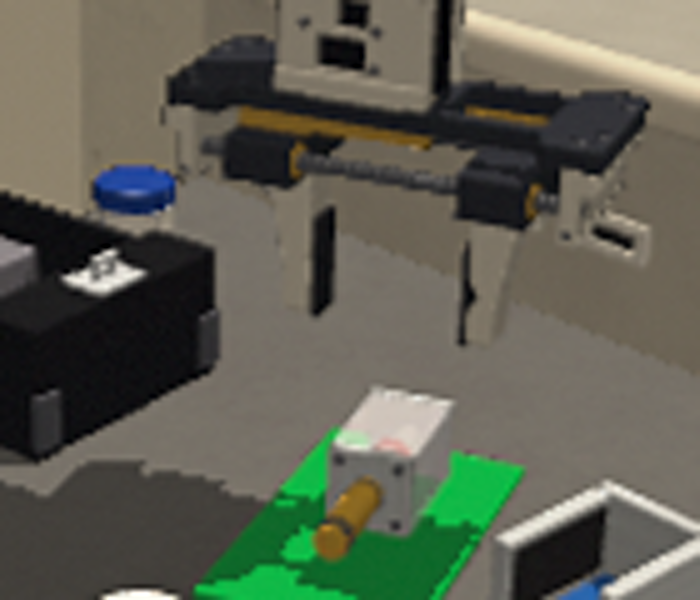

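```bash
python3 -m crank '[[0.04,-0.001,-0.001,-0.005,0,0,0.75],[0.07,-0.001,-0.001,-0.005,0,0,0.75],[0.088,-0.001,-0.001,-0.005,0,0,0.75],[0.088,-0.001,-0.001,-0.005,0,0,0.75],[0.088,-0.001,-0.001,-0.005,0,0,0.6],[0.088,-0.001,-0.001,-0.005,0,0,0.5],[0.088,-0.001,-0.001,-0.005,0,0,0.4],[0.088,-0.001,-0.001,-0.005,0,0,0.4],[0.088,-0.001,-0.001,-0.005,0,0,0.4]]' 20; python3 - <<'E'
from h import *
show()
fs=grab_frame("scene")
crop(fs,250,190,100,80,7,"s15.png")
E
```

```text
t: 11.5
eef_pos: [0.4757, -0.2138, 0.0144]
ee_rot: [1.33, 1.57, -0.097]
force: [-1.2, 1.9, 6.8]
width: 0.0399
 11.5 pos [ 0.4757 -0.2138  0.0144] jaw -81.8 down [ 0.001 -0.    -1.   ] F [-1.2  1.9  6.8] w 0.0399 q [-0.05  0.35 -0.58  0.   -0.64  1.76]
```

View pics/s15.png

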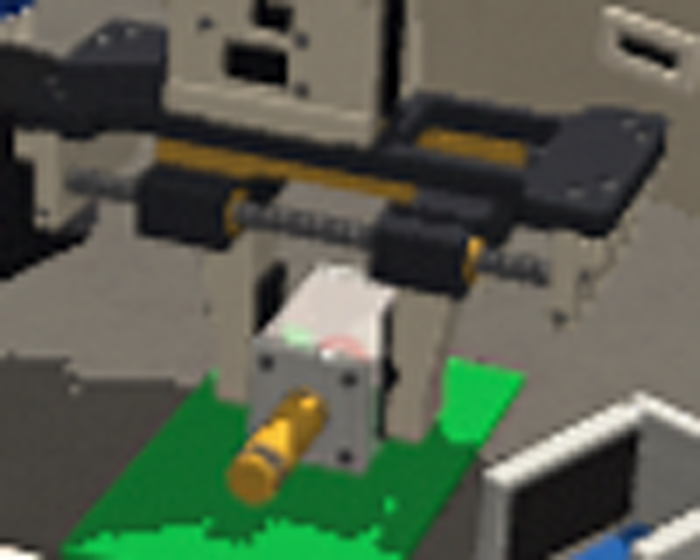

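```bash
python3 -m crank '[[-0.01,0,0,0,0,0,0.3],[-0.04,0,0,0,0,0,0.3],[-0.08,0,0,0,0,0,0.3],[-0.12,0,0,0,0,0,0.3],[-0.15,0,0,0,0,0,0.3],[-0.15,0,0,0,0,0,0.3]]' 25; python3 - <<'E'
from h import *
import pickle
show()
fs=grab_frame("scene")
crop(fs,220,110,160,150,5,"s16.png")
fs,ft=pickle.load(open("f4.pkl","rb"))
crop(ft,140,140,125,90,6,"t17.png");crop(fs,160,130,110,110,6,"s17.png")
E
```

```text
t: 12.3
eef_pos: [0.4764, -0.214, 0.1665]
ee_rot: [1.315, 1.566, -0.112]
force: [0.6, 0.1, -2.0]
width: 0.0398
 12.3 pos [ 0.4764 -0.214   0.1665] jaw -81.8 down [ 0.005 -0.001 -1.   ] F [ 0.6  0.1 -2. ] w 0.0398 q [-0.05  0.15 -0.41  0.   -1.    1.76]
```

View pics/s16.png

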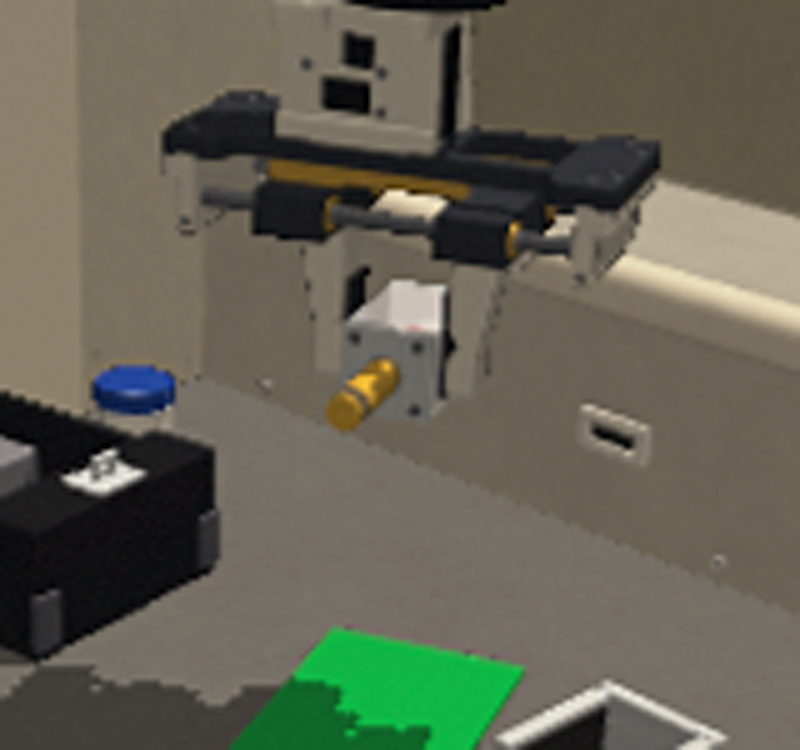

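View pics/t17.png

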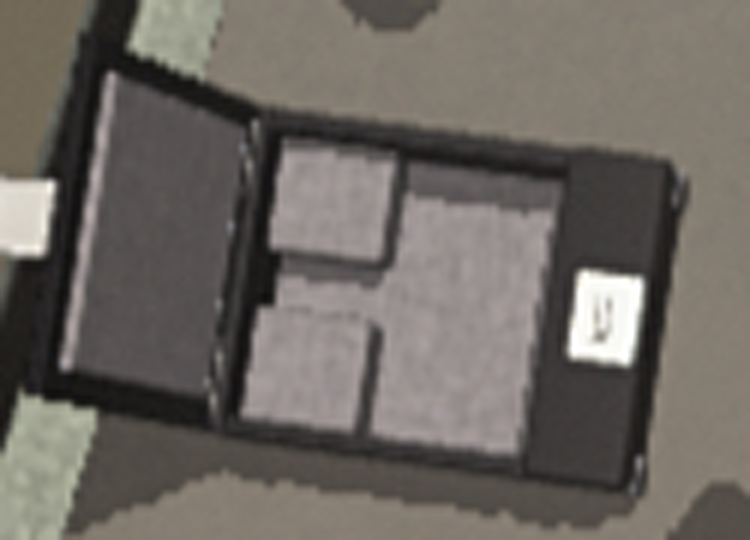

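View pics/s17.png

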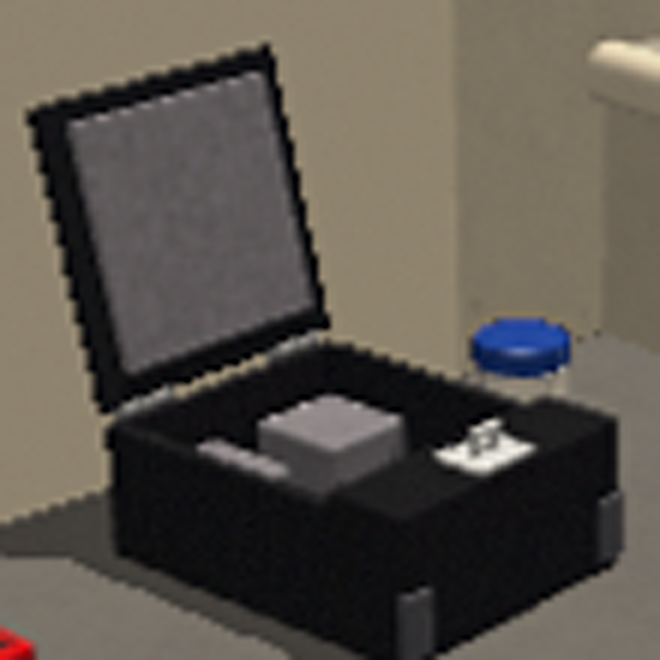

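```bash
python3 - <<'E'
from h import *
import pickle
fs,ft=pickle.load(open("f4.pkl","rb"))
g=lambda x,y,k,x0,y0:((x+.5)/k-.5+x0,(y+.5)/k-.5+y0)
T=dict(FF=(672,162,.07),FN=(632,487,.07),RF=(565,155,.07),RN=(525,472,.07),slotF=(382,292,.04),slotB=(262,278,.04),ubFR=(385,263,.04),lbFR=(380,322,.04),ubTR=(400,152,.04),lbBR=(365,433,.04))
S=dict(FF=(615,420,.07),FN=(400,522,.07),hingeN=(110,430,.062),hingeF=(330,342,.062),fbNear=(325,450,.04),fbL=(260,435,.04),fbR=(408,415,.04))
P={}
for k,(x,y,z) in T.items(): P[k]=onz(ft,*g(x,y,6,140,140),z); print("T",k,P[k].round(4))
Q={}
for k,(x,y,z) in S.items():
    u,v=g(x,y,6,160,130); Q[k]=onz(fs,u,v-1,z); print("S",k,Q[k].round(4), "raw",onz(fs,u,v,z).round(4))
print(np.linalg.norm(P["FF"]-P["FN"]),np.linalg.norm(Q["FF"]-Q["FN"]))
def ang(a,b): d=(a-b); return np.degrees(np.arctan2(d[1],d[0]))
print("front edge dir",ang(P["FF"],P["FN"]),ang(Q["FF"],Q["FN"]),"slot",ang(P["slotB"],P["slotF"]), ang(P["RF"],P["RN"]))
print(tri(ft,g(672,162,6,140,140),fs,g(615,420,6,160,130)),tri(ft,g(632,487,6,140,140),fs,g(400,522,6,160,130)))
E
```

```text
T FF [ 0.5691 -0.066   0.07  ]
T FN [ 0.4368 -0.0531  0.07  ]
T RF [ 0.5712 -0.0224  0.07  ]
T RN [ 0.442  -0.0097  0.07  ]
T slotF [0.5171 0.056  0.04  ]
T slotB [0.522  0.1063 0.04  ]
T ubFR [0.5292 0.0552 0.04  ]
T lbFR [0.5045 0.0565 0.04  ]
T ubTR [0.5758 0.0504 0.04  ]
T lbBR [0.4582 0.0613 0.04  ]
S FF [ 0.5632 -0.0644  0.07  ] raw [ 0.5576 -0.0679  0.07  ]
S FN [ 0.4301 -0.0499  0.07  ] raw [ 0.4256 -0.0532  0.07  ]
S hingeN [0.4507 0.1173 0.062 ] raw [0.4458 0.113  0.062 ]
S hingeF [0.5847 0.1043 0.062 ] raw [0.5787 0.0996 0.062 ]
S fbNear [0.5241 0.0611 0.04  ] raw [0.5189 0.057  0.04  ]
S fbL [0.5214 0.0952 0.04  ] raw [0.5161 0.0909 0.04  ]
S fbR [0.5765 0.0546 0.04  ] raw [0.5709 0.0505 0.04  ]
0.13297122194681774 0.133904653844063
front edge dir -5.559018317600165 -6.192354143449693 slot 84.39518283595119 -5.601677815147169
(array([ 0.56868211, -0.06362046,  0.06512182]), np.float64(0.004501293083617589)) (array([ 0.43514664, -0.05000234,  0.06533759]), np.float64(0.006379355593980166))
```

The tube is held square in the jaws. The two views place the case axis at azimuth about 84.2° and the nest near (0.507, 0.021), with a few mm of disagreement in x. I'll go to a hover over the nest and refine there.

```bash
python3 -c "
from h import *
plan([.5078,.0316,.13],Rdown(174.2))"; 
```

```text
shift [ 0.0348  0.067  -0.2382] turn [ 1.8149e+00 -2.0000e-03 -1.7000e-03] rows>= 9.7 t 12.35 q [-0.05  0.16 -0.41 -0.   -1.    1.76]
```

```bash
python3 -m crank '[[0,0.01,-0.01,0.1,0,0,0.3],[0,0.02,-0.03,0.27,0,0,0.3],[0,0.03,-0.06,0.45,0,0,0.3],[0,0.04,-0.09,0.63,0,0,0.3],[0,0.05,-0.12,0.81,0,0,0.3],[0,0.06,-0.15,0.99,0,0,0.3],[0,0.067,-0.18,1.17,0,0,0.3],[0,0.067,-0.21,1.35,0,0,0.3],[0,0.067,-0.23,1.53,0,0,0.3],[0,0.067,-0.238,1.7,0,0,0.3]]' 25; python3 - <<'E'
from h import *
show()
plan([.5078,.0316,.13],Rdown(174.2))
E
```

```text
t: 13.6
eef_pos: [0.5063, 0.0321, 0.1622]
ee_rot: [0.269, 1.568, -2.864]
force: [-0.6, -0.4, -1.6]
width: 0.0401
 13.6 pos [0.5063 0.0321 0.1622] jaw -179.5 down [-0.003 -0.001 -1.   ] F [-0.6 -0.4 -1.6] w 0.0401 q [ 0.45  0.14 -0.44 -0.   -0.99 -0.44]
shift [ 0.0322  0.0005 -0.0016] turn [ 0.1103  0.0027 -0.0009] rows>= 0.6 t 13.6 q [ 0.45  0.14 -0.44 -0.   -0.99 -0.44]
```

```bash
python3 -m crank '[[0.012,0,-0.001,0.11,0,0,0.3],[0.032,0,-0.001,0.11,0,0,0.3],[0.032,0,-0.001,0.11,0,0,0.3]]' 25; python3 - <<'E'
from h import *
import pickle
show()
s=get_state()
fs=grab_frame("scene");ft=grab_frame("top");pickle.dump((fs,ft,s),open("f5.pkl","wb"))
crop(fs,150,100,130,140,5,"s18.png");crop(ft,110,120,160,120,5,"t18.png")
E
```

```text
t: 13.98
eef_pos: [0.5065, 0.0306, 0.1293]
ee_rot: [0.438, 1.565, -2.8]
force: [-0.3, 0.3, -1.5]
width: 0.0398
 13.97 pos [0.5065 0.0306 0.1293] jaw 174.5 down [-0.005 -0.002 -1.   ] F [-0.3  0.3 -1.5] w 0.0398 q [ 0.45  0.18 -0.48 -0.   -0.92 -0.54]
```

View pics/s18.png

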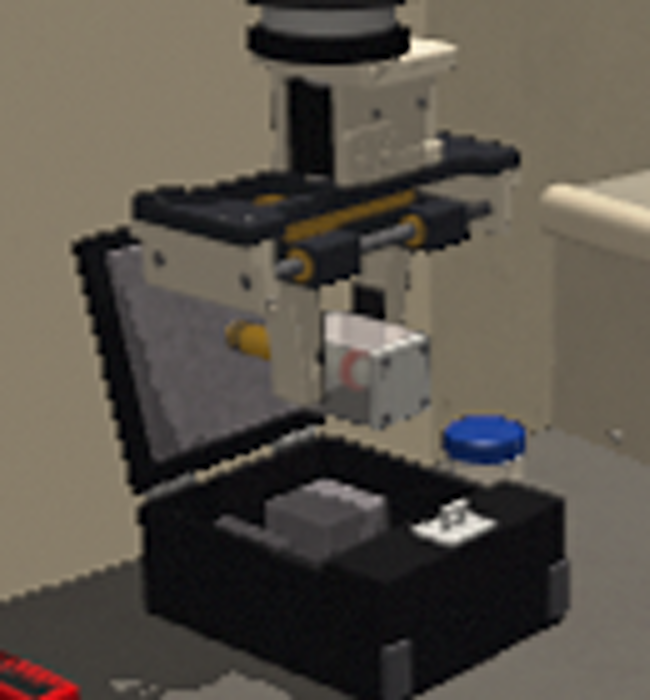

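View pics/t18.png

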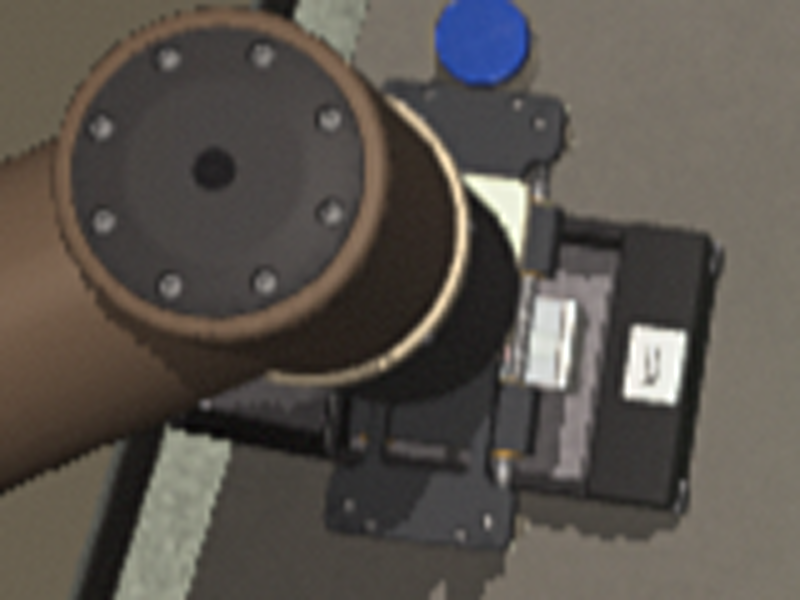

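```bash
python3 - <<'E'
from h import *
import pickle
fs,ft,s=pickle.load(open("f5.pkl","rb"))
Rm=R.from_euler("xyz",s["ee_rot"]).as_matrix(); z=Rm[:,2]; tx=np.array([z[1],-z[0],0])
print("tube x dir",tx, np.degrees(np.arctan2(tx[1],tx[0])))
T=s["eef_pos"]; o=T-tx*.0111; o[2]=T[2]-.0084
y=np.array([-tx[1],tx[0],0])
ob={(-32,-20):None}
for f,n,x0,y0 in((ft,"top",110,120),(fs,"scene",150,100)):
  for X,Y,Z in((-32,-20,40),(-32,20,40),(-32,0,40),(-32,-20,0),(-32,20,0),(82,0,20)):
    u=proj(f,o+tx*X/1000+y*Y/1000+[0,0,Z/1000])[0]; print(n,X,Y,Z,u.round(2),"crop",((u+.5-[x0,y0])*5-.5).round(1))
crop(ft,205,170,60,60,12,"t19.png");crop(fs,190,150,60,50,12,"s19.png")
E
```

```text
tube x dir [0.0961403 0.9953553 0.       ] 84.48297676434966
top -32 -20 40 [224.59 180.75] crop [575.  305.8]
top -32 20 40 [222.38 198.35] crop [563.9 393.8]
top -32 0 40 [223.49 189.54] crop [569.4 349.7]
top -32 -20 0 [227.01 182.86] crop [587.  316.3]
top -32 20 0 [224.88 199.85] crop [576.4 401.3]
top 82 0 20 [175.48 184.79] crop [329.4 326. ]
scene -32 -20 40 [236.1  165.12] crop [432.5 327.6]
scene -32 20 40 [225.04 169.22] crop [377.2 348.1]
scene -32 0 40 [230.64 167.14] crop [405.2 337.7]
scene -32 -20 0 [236.33 180.54] crop [433.6 404.7]
scene -32 20 0 [225.45 185.  ] crop [379.2 427. ]
scene 82 0 20 [197.25 165.3 ] crop [238.3 328.5]
```

View pics/t19.png

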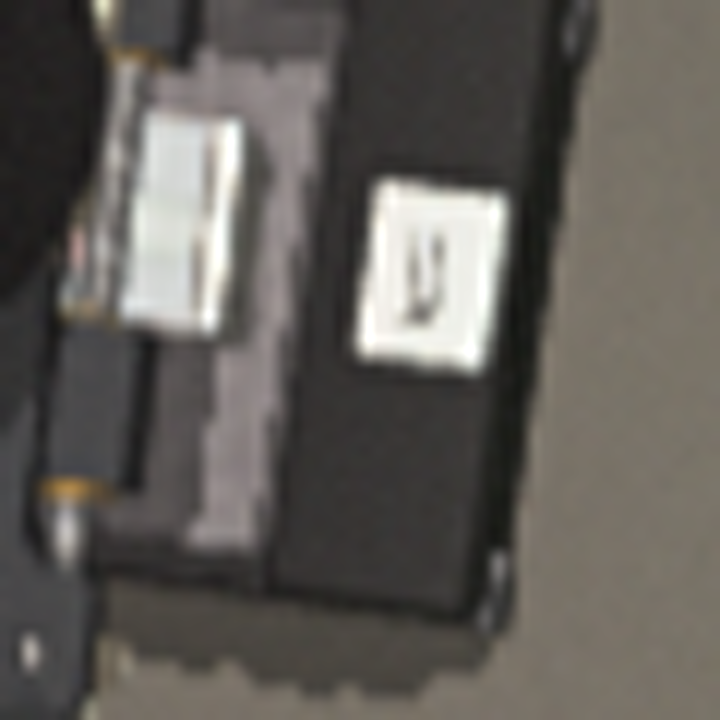

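View pics/s19.png

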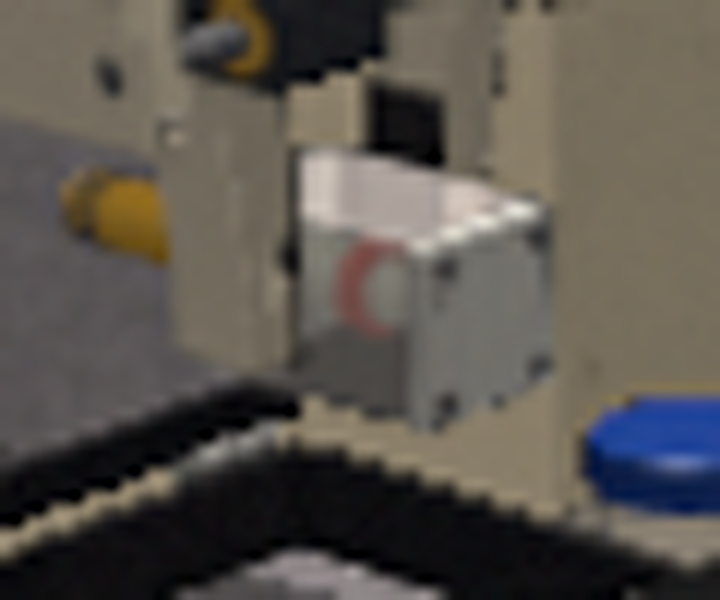

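```bash
python3 - <<'E'
from h import *
import pickle
fs,ft=pickle.load(open("f4.pkl","rb"))
g=lambda x,y,k,x0,y0:np.array([(x+.5)/k-.5+x0,(y+.5)/k-.5+y0])
T=dict(FF=(672,162,.07),FN=(632,487,.07),RF=(565,155,.07),RN=(525,472,.07),slotF=(382,292,.04),slotB=(262,278,.04),ubFR=(385,263,.04),lbFR=(380,322,.04),ubTR=(400,152,.04),lbBR=(365,433,.04))
S=dict(FF=(615,420,.07),FN=(400,522,.07),hingeN=(110,430,.062),hingeF=(330,342,.062),fbNear=(325,450,.04),fbL=(260,435,.04),fbR=(408,415,.04))
P={k:onz(ft,*(g(x,y,6,140,140)+[-.2,1.35]),z) for k,(x,y,z) in T.items()}
Q={k:onz(fs,*(g(x,y,6,160,130)+[.95,-.9]),z) for k,(x,y,z) in S.items()}
a=np.radians(84.2);c=np.array([np.cos(a),np.sin(a)]);n=np.array([-c[1],c[0]])
truth=dict(FF=(-102,-68),FN=(-102,68),RF=(-60,-68),RN=(-60,68),slotF=(15,0),slotB=(64,0),ubFR=(15,-12),lbFR=(15,12),ubTR=(15,-60),lbBR=(15,60),hingeN=(72,68),hingeF=(72,-68),fbNear=(15,-12),fbL=(64,-12),fbR=(15,-60))
for nm,D in(("T",P),("S",Q)):
  A=[];
  for k in D:
    t=np.array(truth[k])/1000; o=D[k][:2]-c*t[0]-n*t[1]; A.append(o); print(nm,k,D[k][:2].round(4),"origin->",o.round(4))
  print(np.mean(A,0).round(4),np.median(A,0).round(4))
E
```

```text
T FF [ 0.5658 -0.0656] origin-> [0.5085 0.0428]
T FN [ 0.4335 -0.0527] origin-> [0.5115 0.0419]
T RF [ 0.5679 -0.022 ] origin-> [0.5063 0.0446]
T RN [ 0.4387 -0.0093] origin-> [0.5125 0.0435]
T slotF [0.5137 0.0564] origin-> [0.5122 0.0415]
T slotB [0.5186 0.1067] origin-> [0.5121 0.043 ]
T ubFR [0.5258 0.0556] origin-> [0.5124 0.0419]
T lbFR [0.5011 0.0569] origin-> [0.5116 0.0407]
T ubTR [0.5724 0.0508] origin-> [0.5112 0.0419]
T lbBR [0.4549 0.0617] origin-> [0.5131 0.0407]
[0.5111 0.0423] [0.5119 0.0419]
S FF [ 0.564  -0.0667] origin-> [0.5066 0.0416]
S FN [ 0.4308 -0.0521] origin-> [0.5088 0.0425]
S hingeN [0.4516 0.1149] origin-> [0.5119 0.0364]
S hingeF [0.5856 0.1017] origin-> [0.5106 0.0369]
S fbNear [0.525  0.0586] origin-> [0.5115 0.0449]
S fbL [0.5223 0.0927] origin-> [0.5039 0.0302]
S fbR [0.5774 0.0521] origin-> [0.5162 0.0432]
[0.5099 0.0394] [0.5106 0.0416]
```

Comparing the held block's known pose with both pictures gives the local camera offsets. The corrected case origin is about (0.5117, 0.042) in both views. I'll shift 4 mm and lower to just above the slot.

```bash
python3 -c "
from h import *
plan([.5105,.030,.043],Rdown(174.3))"; 
```

```text
shift [ 0.0883  0.0008 -0.0026] turn [ 0.0037  0.0014 -0.001 ] rows>= 1.4 t 14.075 q [ 0.45  0.17 -0.48  0.   -0.92 -0.54]
```

```bash
python3 -m crank '[[0.02,0.0005,-0.0035,0.002,0,0,0.3],[0.05,0.0005,-0.0035,0.002,0,0,0.3],[0.072,0.0005,-0.0035,0.002,0,0,0.3],[0.082,0.0005,-0.0035,0.002,0,0,0.3],[0.086,0.0005,-0.0035,0.002,0,0,0.3],[0.086,0.0005,-0.0035,0.002,0,0,0.3]]' 25; python3 - <<'E'
from h import *
import pickle
show()
s=get_state()
fs=grab_frame("scene");ft=grab_frame("top");s2=get_state();print(s2["eef_pos"]);pickle.dump((fs,ft,s),open("f6.pkl","wb"))
crop(fs,160,120,110,110,6,"s20.png");crop(ft,180,150,90,80,8,"t20.png")
E
```

```text
t: 14.82
eef_pos: [0.5124, 0.0307, 0.0462]
ee_rot: [-2.779, 1.57, 0.265]
force: [-0.2, 0.3, -1.5]
width: 0.0398
 14.82 pos [0.5124 0.0307 0.0462] jaw 174.4 down [ 0.001  0.    -1.   ] F [-0.2  0.3 -1.5] w 0.0398 q [ 0.44  0.29 -0.57  0.   -0.71 -0.54]
[0.51254381 0.0307268  0.0464578 ]
```

View pics/s20.png

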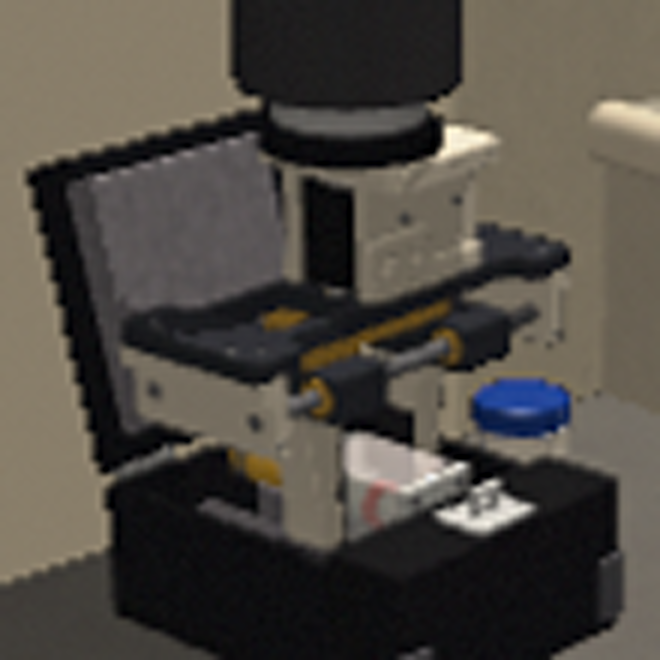

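View pics/t20.png

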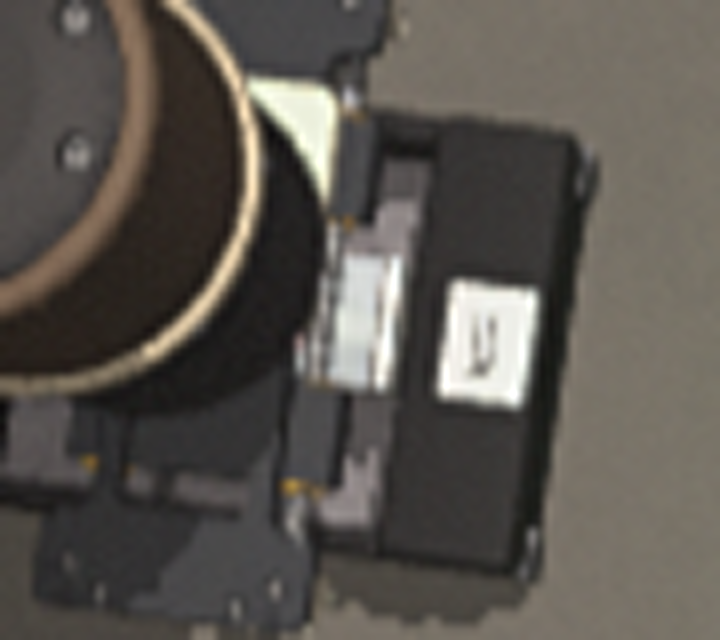

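The top crop shows the block's rear edge at about (229,190), against the rail and staple axis at about (248,194). The x-gap of 4.5 mm is right (nominal 5), but the tube sits about 2 mm too far to +x. I'll back off 2 mm and lower, watching the force.

```bash
python3 -m crank '[[0,0,0.002,0,0,0,0.3],[0.004,0,0.002,0,0,0,0.3],[0.008,0,0.002,0,0,0,0.3],[0.011,0,0.002,0,0,0,0.3],[0.012,0,0.002,0,0,0,0.3],[0.012,0,0.002,0,0,0,0.3]]' 25; python3 - <<'E'
from h import *
show()
E
python3 -m crank '[[0.002,0,0,0,0,0,0.3],[0.004,0,0,0,0,0,0.3],[0.004,0,0,0,0,0,0.3]]' 25; python3 - <<'E'
from h import *
show()
E
```

```text
t: 15.68
eef_pos: [0.5099, 0.0307, 0.0335]
ee_rot: [0.559, 1.571, -2.68]
force: [0.5, -0.3, -2.2]
width: 0.04
 15.68 pos [0.5099 0.0307 0.0335] jaw 174.4 down [-0. -0. -1.] F [ 0.5 -0.3 -2.2] w 0.04 q [ 0.44  0.31 -0.58  0.   -0.68 -0.54]
t: 16.05
eef_pos: [0.5099, 0.0307, 0.0295]
ee_rot: [0.664, 1.571, -2.576]
force: [-0.3, -0.1, -2.1]
width: 0.04
 16.05 pos [0.5099 0.0307 0.0295] jaw 174.4 down [-0. -0. -1.] F [-0.3 -0.1 -2.1] w 0.04 q [ 0.45  0.31 -0.59  0.   -0.67 -0.54]
```

The TCP is below slot-top height with no contact, so the stem is in the slot. I'll keep lowering.

```bash
python3 -m crank '[[0.004,0,0,0,0,0,0.3],[0.008,0,0,0,0,0,0.3],[0.011,0,0,0,0,0,0.3],[0.0125,0,0,0,0,0,0.3],[0.013,0,0,0,0,0,0.3],[0.013,0,0,0,0,0,0.3]]' 25; python3 -c "
from h import *
show()"; for i in 1 2 3; do python3 -m crank '[[0.0007,0,0,0,0,0,0.3],[0.0007,0,0,0,0,0,0.3]]' 25 >/dev/null;python3 -c "
from h import *
show()"; done
```

```text
t: 16.8
eef_pos: [0.51, 0.0307, 0.0167]
ee_rot: [-2.999, 1.571, 0.045]
force: [1.2, -0.0, -2.1]
width: 0.0397
 16.8 pos [0.51   0.0307 0.0167] jaw 174.4 down [ 0.  0. -1.] F [ 1.2 -0.  -2.1] w 0.0397 q [ 0.45  0.33 -0.6   0.   -0.64 -0.54]
 17.05 pos [0.51   0.0307 0.016 ] jaw 174.4 down [ 0.  0. -1.] F [ 0.3 -0.4 -2.5] w 0.04 q [ 0.45  0.34 -0.6  -0.   -0.64 -0.54]
 17.3 pos [0.51   0.0307 0.0153] jaw 174.4 down [ 0. -0. -1.] F [ 1.  -0.7 -1.7] w 0.0393 q [ 0.45  0.34 -0.6   0.   -0.63 -0.54]
 17.55 pos [0.51   0.0307 0.0145] jaw 174.4 down [ 0.  0. -1.] F [ 0.3  0.2 -1.7] w 0.0401 q [ 0.45  0.34 -0.6   0.   -0.63 -0.54]
```

```bash
for i in 1 2; do python3 -m crank '[[0.0007,0,0,0,0,0,0.3],[0.0007,0,0,0,0,0,0.3]]' 25 >/dev/null;python3 -c "
from h import *
show()"; done
```

```text
17.8 pos [0.51   0.0307 0.0144] jaw 174.4 down [ 0. -0. -1.] F [-1.6  1.1  5.3] w 0.0393 q [ 0.45  0.34 -0.6   0.   -0.63 -0.54]
 18.05 pos [0.51   0.0308 0.0144] jaw 174.4 down [ 0. -0. -1.] F [-4.7  1.6 13.4] w 0.0397 q [ 0.45  0.34 -0.6   0.   -0.63 -0.54]
```

It is on the floor with a light touch. I'll release with a limited opening and go straight up.

```bash
python3 -m crank '[[-0.001,0,0,0,0,0,0.4],[-0.001,0,0,0,0,0,0.5],[-0.001,0,0,0,0,0,0.6],[-0.001,0,0,0,0,0,0.6],[-0.001,0,0,0,0,0,0.6]]';python3 -m crank '[[-0.02,0,0,0,0,0,0.6],[-0.06,0,0,0,0,0,0.6],[-0.11,0,0,0,0,0,0.6],[-0.16,0,0,0,0,0,0.3],[-0.2,0,0,0,0,0,0.1],[-0.21,0,0,0,0,0,0.0]]' 5; python3 - <<'E'
from h import *
import pickle
show()
s=get_state()
fs=grab_frame("scene");ft=grab_frame("top");pickle.dump((fs,ft,s),open("f7.pkl","wb"))
crop(fs,140,90,130,130,5,"s21.png");crop(ft,110,120,160,120,5,"t21.png")
E
```

```text
t: 18.68
eef_pos: [0.5099, 0.0307, 0.0141]
ee_rot: [0.512, 1.571, -2.727]
force: [-1.0, 0.3, -0.8]
width: 0.0526
t: 19.42
eef_pos: [0.5112, 0.0311, 0.2272]
ee_rot: [-2.705, 1.566, 0.339]
force: [0.5, -1.2, 0.2]
width: 0.0279
 19.43 pos [0.5112 0.0311 0.2272] jaw 174.4 down [ 0.005  0.002 -1.   ] F [ 0.5 -1.2  0.2] w 0.0279 q [ 0.45  0.09 -0.34  0.   -1.14 -0.54]
```

View pics/s21.png

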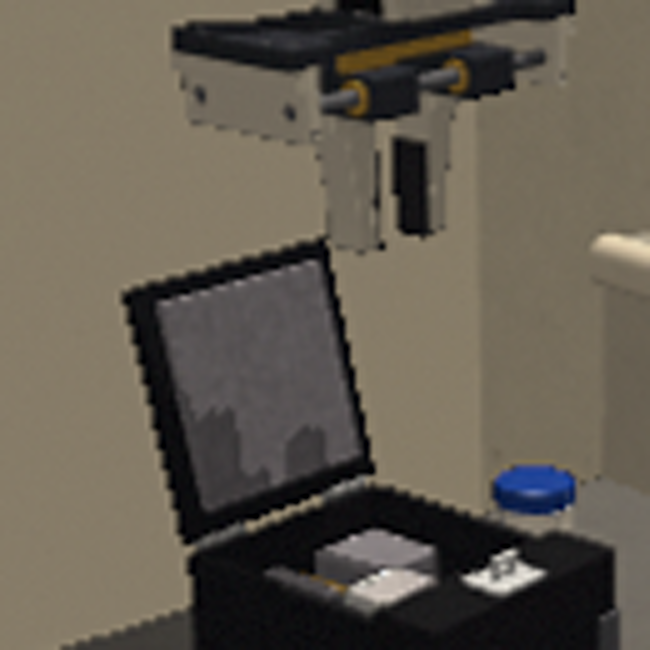

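View pics/t21.png

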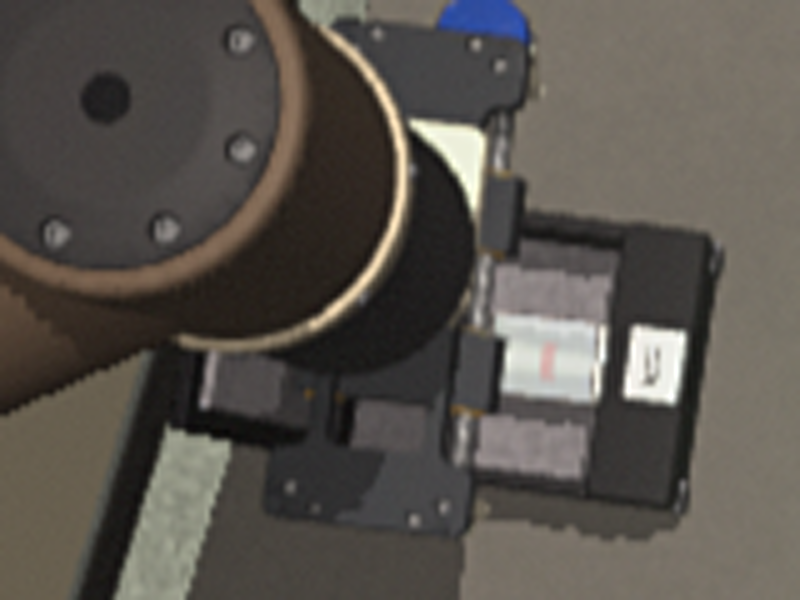

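The pictures show the tube in the well with the block at top (219,191), and the brass stem between the foam blocks at scene (205,206). Next is the lid, so I'll measure its angle and the hasp.

```bash
python3 - <<'E'
from h import *
import pickle
fs,ft=pickle.load(open("f4.pkl","rb"))
g=lambda x,y,k,x0,y0:np.array([(x+.5)/k-.5+x0,(y+.5)/k-.5+y0])
a=np.radians(84.3);c=np.array([np.cos(a),np.sin(a),0]);n=np.array([-c[1],c[0],0]);O=np.array([.511,.0422,0])
def plane(f,uv,yc):
    o,d=ray(f,*uv); t=(yc-(o-O)@n)/(d@n); P=o+t*d; return (P-O)@c,P[2]
for nm,uv,yc in(("near",(30,118),.068),("far",(268,47),-.068),("nearbot",(105,410),.068),("farbot",(325,325),-.068)):
    x,z=plane(fs,g(*uv,6,160,130)+[.95,-.9],yc); print(nm,round(x,4),round(z,4),"r",np.hypot(x-.072,z-.066),"th",np.arctan2(z-.066,-(x-.072)))
f=ft
# top: lid edge corners, hasp
for nm,uv,yc in(("near",(38,392),.068),("far",(85,40),-.068)):
    x,z=plane(ft,g(*uv,6,140,140)+[-.2,1.35],yc); print("top",nm,round(x,4),round(z,4),"r",np.hypot(x-.072,z-.066),"th",np.arctan2(z-.066,-(x-.072)))
crop(ft,120,130,80,100,8,"t22.png")
E
```

```text
near 0.0992 0.1921 r 0.12897740328467908 th 1.7830409146401869
far 0.0979 0.1948 r 0.1313432742412874 th 1.7693598070007908
nearbot 0.0668 0.0716 r 0.0076485674319310675 th 0.8195419425293128
farbot 0.0691 0.0698 r 0.0047723020062148385 th 0.9238631566275157
top near 0.0549 0.3527 r 0.2872542116997802 th 1.51129410697291
top far 0.1052 0.1915 r 0.12985459183707934 th 1.829599150228988
```

View pics/t22.png

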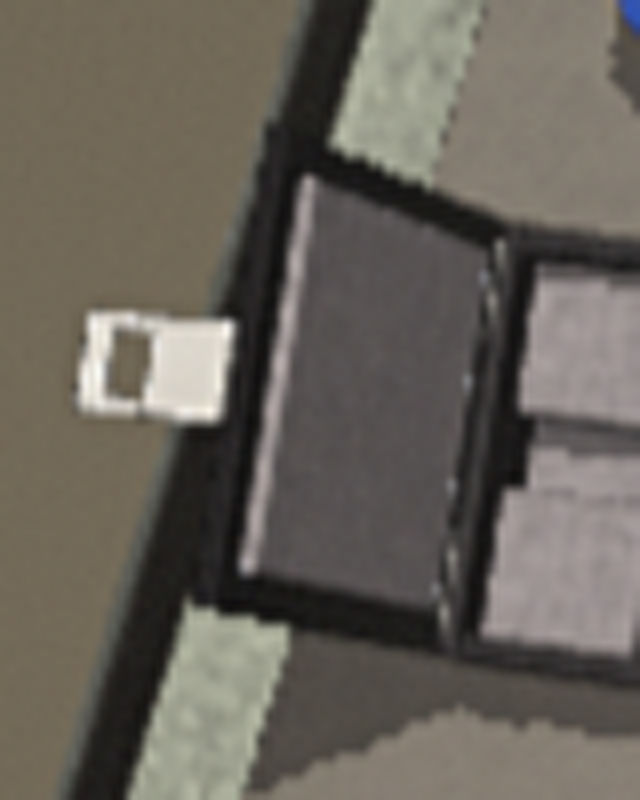

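```bash
python3 - <<'E'
from h import *
import pickle
fs,ft=pickle.load(open("f4.pkl","rb"))
g=lambda x,y,k,x0,y0:np.array([(x+.5)/k-.5+x0,(y+.5)/k-.5+y0])
a=np.radians(84.3);c=np.array([np.cos(a),np.sin(a),0]);n=np.array([-c[1],c[0],0]);O=np.array([.511,.0422,0])
o,d=ray(ft,*(g(85,360,8,120,130)+[-.2,1.35])); t=(0-(o-O)@n)/(d@n)  # not robust, use line projected on case xz
for z in (.12,.14,.16,.18,.2,.22,.24):
    P=o+d*(z-o[2])/d[2]; x=(P-O)@c; print(z,round(x,4),"dist",round(np.hypot(x-.1016,z-.1722),4),"latY",round((P-O)@n,4))
plan([.5846,.1956,.25],Rdown(264.3))
E
```

```text
0.12 0.1731 dist 0.0885 latY -0.0064
0.14 0.1662 dist 0.0721 latY -0.0045
0.16 0.1592 dist 0.0589 latY -0.0027
0.18 0.1522 dist 0.0512 latY -0.0008
0.2 0.1452 dist 0.0518 latY 0.001
0.22 0.1383 dist 0.0603 latY 0.0029
0.24 0.1313 dist 0.074 latY 0.0048
shift [-0.0246 -0.1712 -0.0579] turn [-1.5693e+00 -2.3000e-03 -5.0000e-04] rows>= 8.4 t 19.525 q [ 0.45  0.09 -0.35 -0.   -1.13 -0.54]
```

```bash
python3 -m crank '[[-0.025,-0.01,0,-0.17,0,0,0],[-0.025,-0.04,-0.01,-0.35,0,0,0],[-0.025,-0.08,-0.02,-0.53,0,0,0],[-0.025,-0.12,-0.04,-0.71,0,0,0],[-0.025,-0.15,-0.05,-0.89,0,0,0],[-0.025,-0.171,-0.058,-1.07,0,0,0],[-0.025,-0.171,-0.058,-1.25,0,0,0],[-0.025,-0.171,-0.058,-1.43,0,0,0],[-0.025,-0.171,-0.058,-1.569,0,0,0],[-0.025,-0.171,-0.058,-1.569,0,0,0]]' 5; python3 - <<'E'
from h import *
import pickle
show()
plan([.5846,.1956,.168],Rdown(264.3))
fs=grab_frame("scene");ft=grab_frame("top")
crop(fs,120,70,160,140,5,"s23.png");crop(ft,60,60,200,170,4,"t23.png")
E
```

```text
t: 20.78
eef_pos: [0.5838, 0.195, 0.2471]
ee_rot: [-0.977, 1.568, -2.649]
force: [0.5, 1.0, 0.2]
width: 0.0005
 20.77 pos [0.5838 0.195  0.2471] jaw -95.8 down [-0.003 -0.001 -1.   ] F [0.5 1.  0.2] w 0.0005 q [ 0.64  0.25 -0.09 -0.   -1.23  0.83]
shift [ 0.0791  0.0009 -0.0008] turn [-0.0014  0.0017  0.0026] rows>= 1.3 t 20.775 q [ 0.64  0.25 -0.09 -0.   -1.23  0.83]
```

View pics/s23.png

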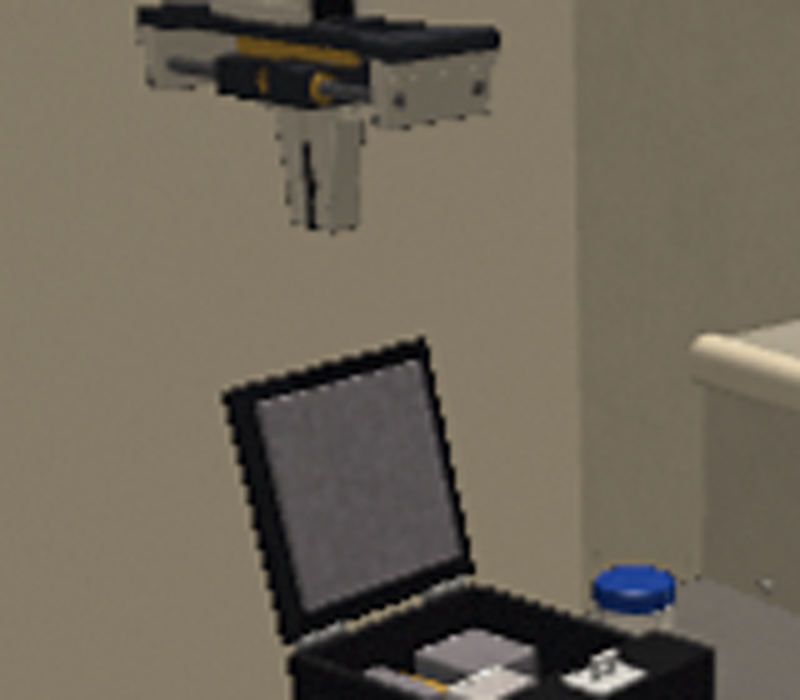

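View pics/t23.png

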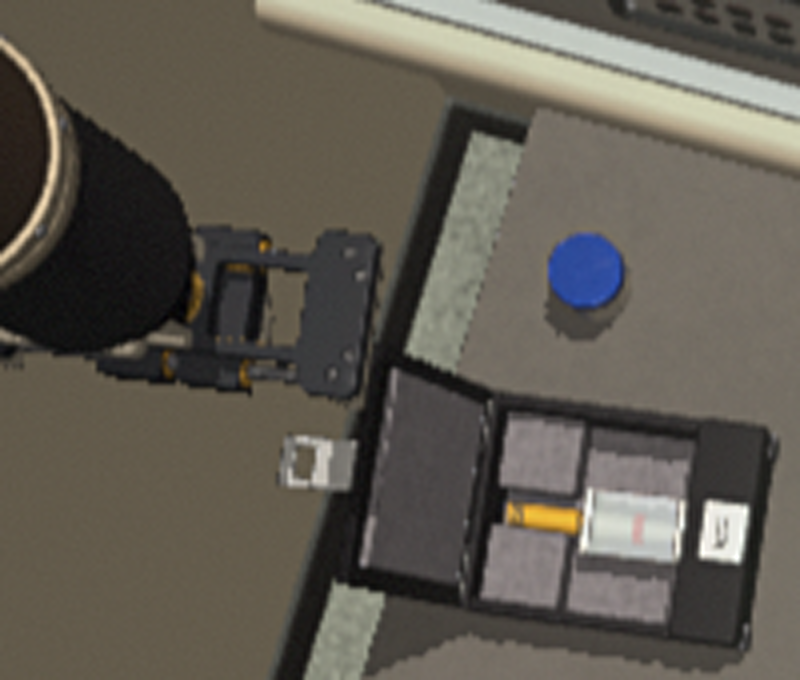

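The top view shows the nested tube clearly, with the stem in the slot at (196,189) and the hasp standing out behind the lid at (140,175). Now I'll lower behind the lid's far half and push.

```bash
python3 -m crank '[[0.03,0,0,0,0,0,0],[0.06,0,0,0,0,0,0],[0.075,0,0,0,0,0,0],[0.075,0,0.015,0,0,0,0],[0.075,0,0.03,0,0,0,0],[0.075,0,0.04,0,0,0,0],[0.075,0,0.05,0,0,0,0],[0.075,0,0.06,0,0,0,0],[0.074,0,0.07,0,0,0,0],[0.074,0,0.07,0,0,0,0]]' 5; python3 - <<'E'
from h import *
show()
fs=grab_frame("scene")
crop(fs,130,90,150,140,5,"s24.png")
E
```

```text
t: 22.12
eef_pos: [0.577, 0.1246, 0.175]
ee_rot: [-0.929, 1.57, -2.6]
force: [-0.2, -0.6, 0.0]
width: 0.0006
 22.12 pos [0.577  0.1246 0.175 ] jaw -95.8 down [-0.001 -0.001 -1.   ] F [-0.2 -0.6  0. ] w 0.0006 q [ 0.54  0.26 -0.25 -0.   -1.06  0.93]
```

View pics/s24.png

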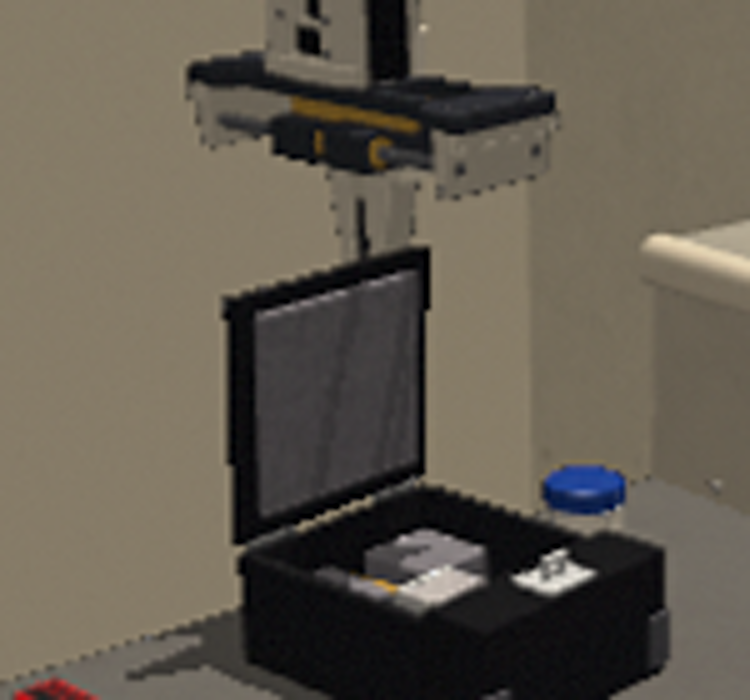

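The lid is now upright and follows the finger. I'll continue along its arc.

```bash
python3 -m crank '[[0.001,0,0.015,0,0,0,0],[0.003,0,0.029,0,0,0,0],[0.009,0,0.044,0,0,0,0],[0.015,0,0.059,0,0,0,0],[0.021,0,0.068,0,0,0,0],[0.028,0,0.076,0,0,0,0],[0.036,0,0.084,0,0,0,0],[0.044,0,0.091,0,0,0,0],[0.053,0,0.097,0,0,0,0],[0.062,0,0.102,0,0,0,0]]' 5; python3 - <<'E'
from h import *
show()
fs=grab_frame("scene")
crop(fs,130,90,150,140,5,"s25.png")
E
```

```text
t: 23.42
eef_pos: [0.5672, 0.0238, 0.1125]
ee_rot: [-1.324, 1.571, -2.995]
force: [0.0, 0.0, 0.6]
width: 0.0003
 23.43 pos [0.5672 0.0238 0.1125] jaw -95.7 down [-0. -0. -1.] F [0.  0.  0.6] w 0.0003 q [ 0.39  0.29 -0.38 -0.   -0.91  1.08]
```

View pics/s25.png

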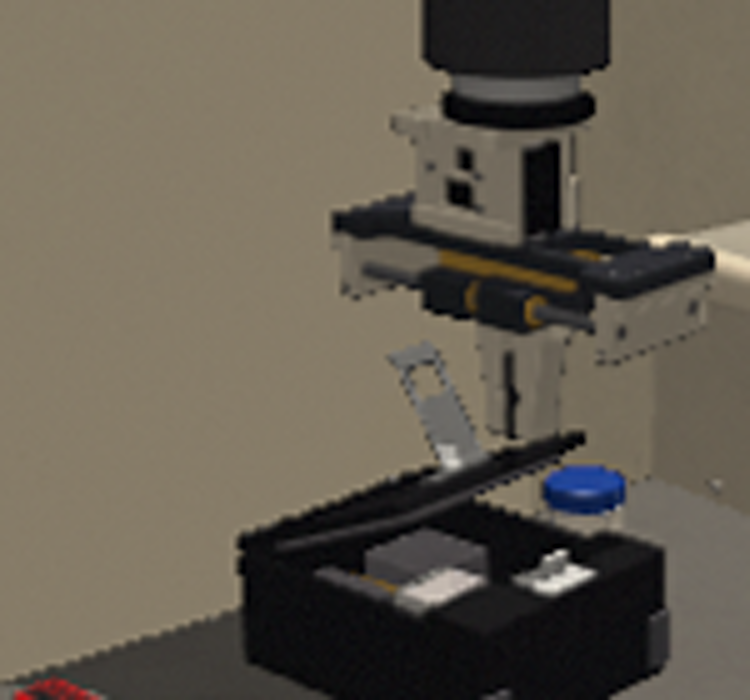

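The lid is at roughly 0.4 rad, and the hasp stands up at scene (217,180). I'll press on down.

```bash
python3 -m crank '[[0.01,0,0.004,0,0,0,0],[0.021,0,0.007,0,0,0,0],[0.029,0,0.009,0,0,0,0],[0.035,0,0.01,0,0,0,0],[0.039,0,0.01,0,0,0,0],[0.041,0,0.01,0,0,0,0],[0.041,0,0.01,0,0,0,0]]' 5; python3 -c "
from h import *
show()"; python3 -m crank '[[0.001,0,0,0,0,0,0],[0.001,0,0,0,0,0,0]]' 5 >/dev/null;  python3 -c "
from h import *
show()"
```

```text
t: 24.35
eef_pos: [0.5663, 0.0142, 0.0722]
ee_rot: [2.352, 1.571, 0.682]
force: [-1.1, -0.1, -1.1]
width: 0.0003
 24.35 pos [0.5663 0.0142 0.0722] jaw -95.7 down [ 0.  0. -1.] F [-1.1 -0.1 -1.1] w 0.0003 q [ 0.37  0.33 -0.42 -0.   -0.82  1.1 ]
 24.6 pos [0.5664 0.0142 0.0713] jaw -95.7 down [ 0.  0. -1.] F [ 0.1  1.  -0.2] w 0.0005 q [ 0.37  0.33 -0.42 -0.   -0.81  1.1 ]
```

```bash
for i in 1 2 3; do python3 -m crank '[[0.0008,0,0,0,0,0,0],[0.0008,0,0,0,0,0,0]]' 5 >/dev/null;  python3 -c "
from h import *
show()"; done
```

```text
24.85 pos [0.5663 0.0142 0.0704] jaw -95.7 down [ 0.  0. -1.] F [-0.6 -0.2  0.5] w 0.0004 q [ 0.37  0.33 -0.43 -0.   -0.81  1.1 ]
 25.1 pos [0.5664 0.0141 0.0702] jaw -95.7 down [ 0. -0. -1.] F [-2.2  1.1  7. ] w 0.0005 q [ 0.37  0.33 -0.43  0.   -0.81  1.1 ]
 25.35 pos [0.5664 0.0141 0.0701] jaw -95.7 down [ 0.001 -0.    -1.   ] F [-6.1  0.8 12.5] w 0.0006 q [ 0.37  0.33 -0.43  0.   -0.81  1.1 ]
```

The lid has reached its stop: z = 0.070, flush with the rail, 12 N press. Now I'll rise and come down behind the hasp at the case's centreline.

```bash
python3 -c "
from h import *
plan([.514,.0721,.19],Rdown(264.3))"; python3 -m crank '[[-0.03,0,0,0,0,0,0],[-0.08,0,0,0,0,0,0],[-0.12,-0.01,-0.02,0,0,0,0],[-0.12,-0.035,-0.053,0,0,0,0],[-0.12,-0.055,-0.053,0,0,0,0],[-0.12,-0.058,-0.053,0,0,0,0]]' 5;  python3 - <<'E'
from h import *
import pickle
show()
plan([.514,.0721,.19],Rdown(264.3))
fs=grab_frame("scene");ft=grab_frame("top");pickle.dump((fs,ft),open("f8.pkl","wb"))
crop(fs,150,100,130,130,5,"s26.png");crop(ft,140,130,130,110,5,"t26.png")
E
```

```text
shift [-0.1199 -0.0578 -0.0525] turn [ 0.0002  0.     -0.0007] rows>= 2.3 t 25.35 q [ 0.37  0.33 -0.43  0.   -0.81  1.1 ]
t: 26.1
eef_pos: [0.5129, 0.073, 0.1891]
ee_rot: [2.64, 1.57, 0.971]
force: [0.0, -0.1, 0.0]
width: 0.0005
 26.1 pos [0.5129 0.073  0.1891] jaw -95.7 down [ 0.  0. -1.] F [ 0.  -0.1  0. ] w 0.0005 q [ 0.52  0.13 -0.39 -0.   -1.06  0.95]
shift [-0.0009  0.0011  0.0008] turn [ 0.0009 -0.0004 -0.0002] rows>= 0.0 t 26.1 q [ 0.52  0.13 -0.39 -0.   -1.06  0.95]
```

View pics/s26.png

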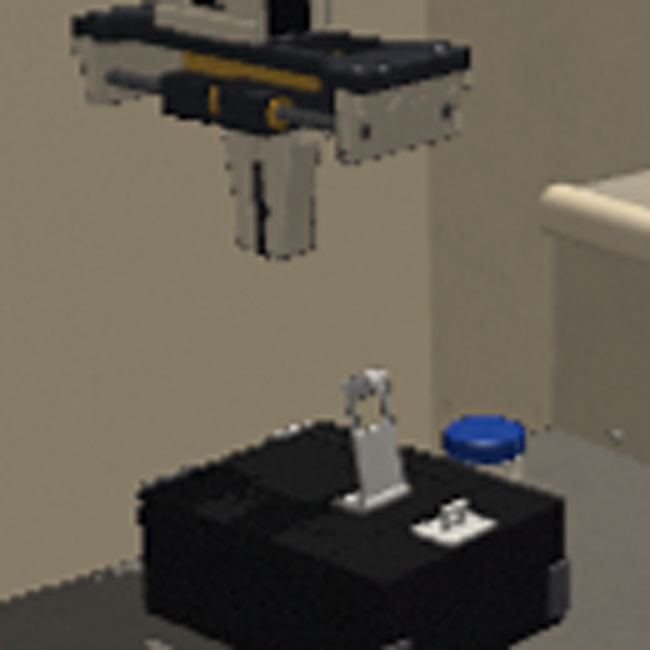

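View pics/t26.png

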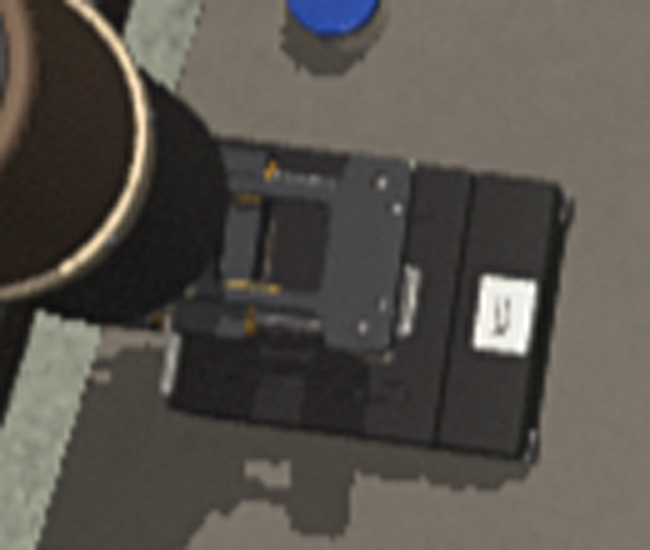

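The lid is flush, with the seam visible at top (231,190). The hasp stands at scene (225,190), leaning back. I'll come down behind it and push it over.

```bash
python3 -m crank '[[0.04,0,0,0,0,0,0],[0.075,0,0,0,0,0,0],[0.087,0,0,0,0,0,0],[0.087,0,0.015,0,0,0,0],[0.087,0,0.03,0,0,0,0],[0.086,0,0.04,0,0,0,0],[0.084,0,0.047,0,0,0,0],[0.084,0,0.053,0,0,0,0],[0.084,0,0.06,0,0,0,0],[0.085,0,0.065,0,0,0,0]]' 5;  python3 - <<'E'
from h import *
show()
fs=grab_frame("scene")
crop(fs,150,100,130,130,5,"s27.png")
E
```

```text
t: 27.45
eef_pos: [0.5074, 0.0077, 0.1038]
ee_rot: [2.352, 1.571, 0.681]
force: [0.1, 1.1, 0.8]
width: 0.0003
 27.45 pos [0.5074 0.0077 0.1038] jaw -95.7 down [ 0.  0. -1.] F [0.1 1.1 0.8] w 0.0003 q [ 0.4   0.2  -0.52 -0.   -0.85  1.07]
```

View pics/s27.png

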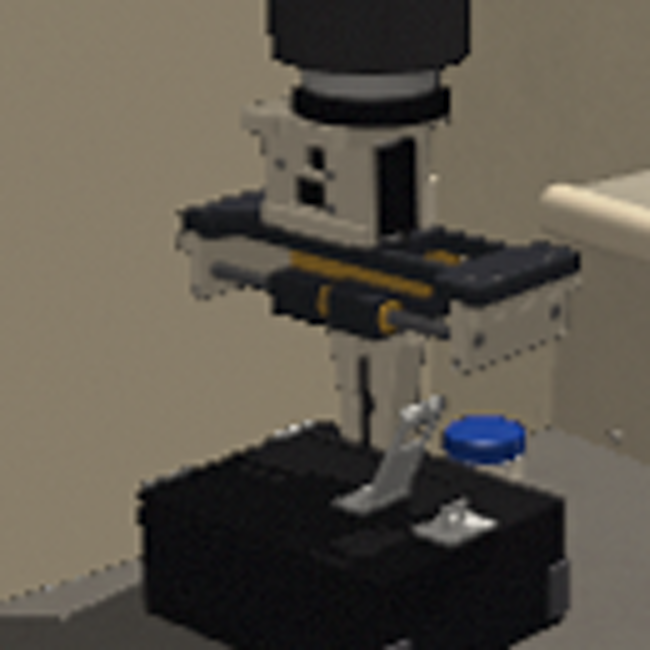

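```bash
python3 -m crank '[[0.002,0,0.005,0,0,0,0],[0.004,0,0.009,0,0,0,0],[0.007,0,0.013,0,0,0,0],[0.011,0,0.016,0,0,0,0],[0.015,0,0.018,0,0,0,0],[0.019,0,0.02,0,0,0,0],[0.023,0,0.022,0,0,0,0],[0.0265,0,0.022,0,0,0,0],[0.0265,0,0.022,0,0,0,0]]' 5;  python3 - <<'E'
from h import *
show()
fs=grab_frame("scene")
crop(fs,150,100,130,130,5,"s28.png")
E
```

```text
t: 28.62
eef_pos: [0.505, -0.014, 0.0769]
ee_rot: [-1.17, 1.57, -2.84]
force: [-0.0, -0.2, -1.2]
width: 0.0007
 28.62 pos [ 0.505  -0.014   0.0769] jaw -95.7 down [-0.001 -0.    -1.   ] F [-0.  -0.2 -1.2] w 0.0007 q [ 0.36  0.24 -0.55 -0.   -0.78  1.11]
```

View pics/s28.png

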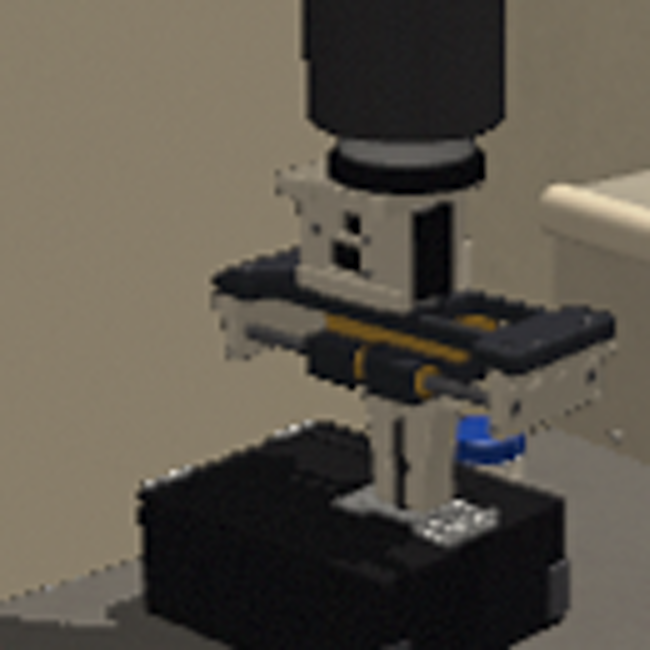

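Nearly flat. I'll press it the last bit in small steps.

```bash
for i in 1 2 3; do python3 -m crank '[[0.0008,0,0,0,0,0,0],[0.0008,0,0,0,0,0,0]]' 5 >/dev/null;  python3 -c "
from h import *
show()"; done
```

```text
28.93 pos [ 0.5052 -0.0139  0.0765] jaw -95.7 down [ 0.  0. -1.] F [-0.2 -0.1 -0.3] w 0.0005 q [ 0.36  0.24 -0.55 -0.   -0.78  1.11]
 29.18 pos [ 0.5052 -0.0139  0.0758] jaw -95.7 down [ 0. -0. -1.] F [0.  0.5 0.4] w 0.0006 q [ 0.36  0.24 -0.55  0.   -0.78  1.11]
 29.43 pos [ 0.5053 -0.0139  0.0755] jaw -95.7 down [ 0. -0. -1.] F [-2.9  0.5  8.7] w 0.0006 q [ 0.36  0.24 -0.55  0.   -0.78  1.11]
```

```bash
python3 -m crank '[[0.0008,0,0,0,0,0,0],[0.0008,0,0,0,0,0,0]]' 5;  python3 -m crank '[[-0.02,0,0,0,0,0,0],[-0.06,0,0,0,0,0,0],[-0.11,0,0,0,0,0,0],[-0.13,-0.03,-0.05,0,0,0,0],[-0.13,-0.03,-0.1,0,0,0,0],[-0.13,-0.03,-0.15,0,0,0,0],[-0.13,-0.03,-0.17,0,0,0,0],[-0.13,-0.03,-0.17,0,0,0,0]]' 5;  python3 - <<'E'
from h import *
import pickle
show()
fs=grab_frame("scene");ft=grab_frame("top");pickle.dump((fs,ft),open("f9.pkl","wb"))
crop(fs,160,150,120,100,6,"s29.png");crop(ft,140,120,130,110,6,"t29.png")
cv2.imwrite("pics/t30.png",ft["pixels"][:,:,::-1])
E
```

```text
t: 29.68
eef_pos: [0.5054, -0.0139, 0.0753]
ee_rot: [1.488, 1.57, -0.182]
force: [-5.5, 0.2, 15.0]
width: 0.0003
t: 30.68
eef_pos: [0.4921, 0.1592, 0.2036]
ee_rot: [-0.938, 1.57, -2.607]
force: [-0.2, -0.3, -0.4]
width: 0.0003
 30.68 pos [0.4921 0.1592 0.2036] jaw -95.6 down [-0.001 -0.    -1.   ] F [-0.2 -0.3 -0.4] w 0.0003 q [ 0.69  0.12 -0.37 -0.   -1.09  0.78]
```

View pics/s29.png

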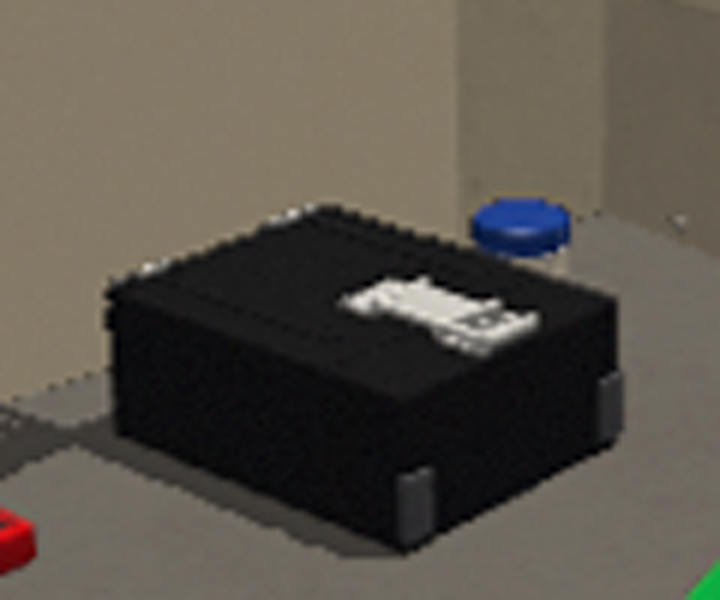

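View pics/t29.png

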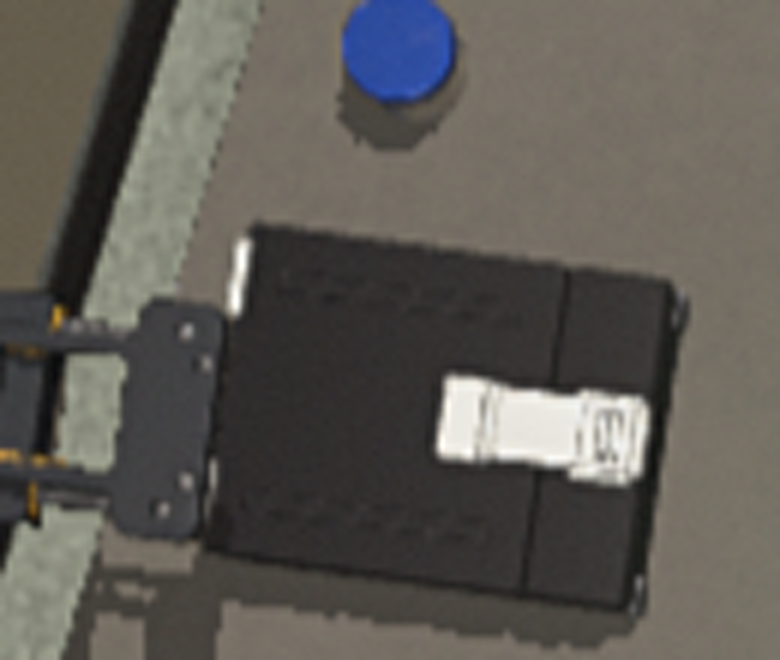

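View pics/t30.png

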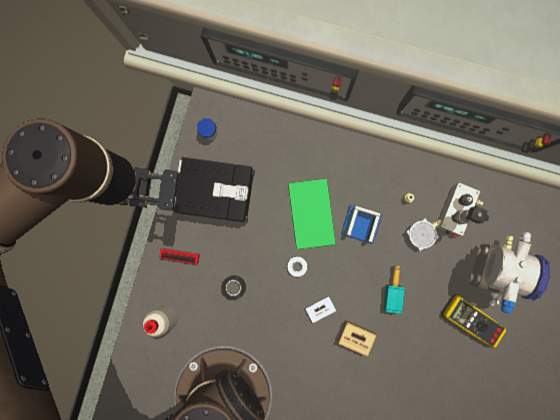

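The lid is shut flush and the hasp lies flat with the staple through its slot, at top (241,192). The cradle and mat are empty. The pot (206,128), tape (297,267), hex keys (180,256), adaptor (409,199) and turquoise look-alike (395,297) are where they started. The robot touches nothing, so I'll hand in.

```bash
python3 -c "
from station import *
print(job_done()); print(get_state()['t'])"
```

```text
the job is handed in; nothing more can be done
None
the job is handed in; nothing more can be done
```

The flow tube is packed in the transit case with its stem in the slot, the lid is fully shut and the hasp lies flat over the staple. I handed in at about 31 s of the 67 s.

- **Stem lift and mat:** I gripped the stem at 25 N, lifted the tube out of the cradle and laid it on the mat with about a 12 N press. I then let go.
- **Into the case:** I took it again round the block, set to 20 N for the grasp and 25 N for the carry. I lowered it until it touched the foam floor, where the last step read about 13 N. The top view afterwards showed the stem between the two foam blocks.
- **Lid and hasp:** The lid came down to z = 0.070 m, flush with the rail. The hasp's upper face came to rest at 0.0755 m, the height expected when it lies flat. The last pictures show the staple through the slot.
- **Other things:** The pot, tape, hex keys, adaptor and turquoise look-alike show at the same pixels as at the start.

**Disagreements:** The two cameras disagreed by about 5–10 mm in x at first. I corrected this against the gripper and the held block. I also backed off 2 mm over the slot before lowering, because the tube looked about that far to one side. No final check failed.

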